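# Re-bush the pipe-roller bearing heads

## Task

Re-bush the bearing heads on the bench: flex each head's keeper to find out whether it swings or has seized. A head whose keeper swings gets one bush pressed fully home in its bore (press until the rising force shows the shoulder, then stop, do not ram it), its keeper closed again over the bush, and is set down gently and upright in the long shallow stock tray; a head with a seized keeper goes as it is, gently and upright, into the short deep repair box.

Things in the scene. Friction and masses are not known exactly. Their poses are not given: they have to be found in the camera images.
- head_a: Bearing head: loose aluminium block 100 (x) x 58 (y) x 75 mm high on a foot flange 110 x 88 mm, 10 mm thick; about 0.76 kg (varies by a fifth). Bore from above near its +x end, steel keeper bar over the top pivoting near its -x end. Origin: centre of its underside, z up. All look alike; some keepers are seized. Highest point: the knob's top, 102 mm. May be absent.
- bore_a (a point): Centre of the bore's mouth, on the head's top face (75 mm above its underside, 12 mm to +x of its origin). Bore 42 mm wide with a 2 mm chamfer, upright. A bush drops in freely for 28 mm and stands 32 mm proud; from there it is a tight press fit that takes 5 to 8 N for 30 mm until it meets the shoulder, where the force rises steeply; it is then home, its top 2 mm above the face, so that the keeper clears it by 3 mm (a bush less than about 2 mm from home still clears).
- keeper_a (a joint): Angle of the keeper bar (82 x 18 x 6 mm, underside 5 mm above the head's top face) about its upright pivot, which stands 30 mm to -x of the head's origin on its centre line. 0 = closed, pointing along the head's +x over the bore; it opens anticlockwise seen from above, towards the head's +y, up to 1.9 rad. A free one moves with under 1 N at the knob and stays where it is left; a seized one gives at most 0.02 rad and the whole head moves instead.
- knob_a (a point): Knob on the keeper's end, an upright pin 16 mm across and 16 mm high (86 to 102 mm above the head's underside when upright), 70 mm from the pivot. The point is the middle of it, 8 mm above the bar's upper face.
- head_b: Bearing head: loose aluminium block 100 (x) x 58 (y) x 75 mm high on a foot flange 110 x 88 mm, 10 mm thick; about 0.76 kg (varies by a fifth). Bore from above near its +x end, steel keeper bar over the top pivoting near its -x end. Origin: centre of its underside, z up. All look alike; some keepers are seized. Highest point: the knob's top, 102 mm. May be absent.
- bore_b (a point): Centre of the bore's mouth, on the head's top face (75 mm above its underside, 12 mm to +x of its origin). Bore 42 mm wide with a 2 mm chamfer, upright. A bush drops in freely for 28 mm and stands 32 mm proud; from there it is a tight press fit that takes 5 to 8 N for 30 mm until it meets the shoulder, where the force rises steeply; it is then home, its top 2 mm above the face, so that the keeper clears it by 3 mm (a bush less than about 2 mm from home still clears).
- keeper_b (a joint): Angle of the keeper bar (82 x 18 x 6 mm, underside 5 mm above the head's top face) about its upright pivot, which stands 30 mm to -x of the head's origin on its centre line. 0 = closed, pointing along the head's +x over the bore; it opens anticlockwise seen from above, towards the head's +y, up to 1.9 rad. A free one moves with under 1 N at the knob and stays where it is left; a seized one gives at most 0.02 rad and the whole head moves instead.
- knob_b (a point): Knob on the keeper's end, an upright pin 16 mm across and 16 mm high (86 to 102 mm above the head's underside when upright), 70 mm from the pivot. The point is the middle of it, 8 mm above the bar's upper face.
- head_c: Bearing head: loose aluminium block 100 (x) x 58 (y) x 75 mm high on a foot flange 110 x 88 mm, 10 mm thick; about 0.76 kg (varies by a fifth). Bore from above near its +x end, steel keeper bar over the top pivoting near its -x end. Origin: centre of its underside, z up. All look alike; some keepers are seized. Highest point: the knob's top, 102 mm. May be absent.
- bore_c (a point): Centre of the bore's mouth, on the head's top face (75 mm above its underside, 12 mm to +x of its origin). Bore 42 mm wide with a 2 mm chamfer, upright. A bush drops in freely for 28 mm and stands 32 mm proud; from there it is a tight press fit that takes 5 to 8 N for 30 mm until it meets the shoulder, where the force rises steeply; it is then home, its top 2 mm above the face, so that the keeper clears it by 3 mm (a bush less than about 2 mm from home still clears).
- keeper_c (a joint): Angle of the keeper bar (82 x 18 x 6 mm, underside 5 mm above the head's top face) about its upright pivot, which stands 30 mm to -x of the head's origin on its centre line. 0 = closed, pointing along the head's +x over the bore; it opens anticlockwise seen from above, towards the head's +y, up to 1.9 rad. A free one moves with under 1 N at the knob and stays where it is left; a seized one gives at most 0.02 rad and the whole head moves instead.
- knob_c (a point): Knob on the keeper's end, an upright pin 16 mm across and 16 mm high (86 to 102 mm above the head's underside when upright), 70 mm from the pivot. The point is the middle of it, 8 mm above the bar's upper face.
- bush_1: A bush: dark graphite cylinder 40 mm across and 60 mm long, its lowest 10 mm tapered to 33 mm as a lead-in, 0.12 kg, standing upright on the bench, solid for pressing (a small blind bore is drawn on its top). Origin: centre of its underside, z up along its axis. All bushes are alike; one or two are left over.
- bush_2: A bush: dark graphite cylinder 40 mm across and 60 mm long, its lowest 10 mm tapered to 33 mm as a lead-in, 0.12 kg, standing upright on the bench, solid for pressing (a small blind bore is drawn on its top). Origin: centre of its underside, z up along its axis. All bushes are alike; one or two are left over.
- bush_3: A bush: dark graphite cylinder 40 mm across and 60 mm long, its lowest 10 mm tapered to 33 mm as a lead-in, 0.12 kg, standing upright on the bench, solid for pressing (a small blind bore is drawn on its top). Origin: centre of its underside, z up along its axis. All bushes are alike; one or two are left over.
- stock_tray: Stock tray: the longer, shallower tray, fixed, steel, 280 (x) x 140 (y) mm outside, 15 mm high with 5 mm walls and floor. Origin: centre of its underside, axes along its sides. Room for two heads one behind the other along its x, keepers closed.
- repair_box: Repair box: the shorter, deeper box, fixed, wooden, 180 (x) x 140 (y) mm outside, 32 mm high with 7 mm walls and floor. Origin: centre of its underside, axes along its sides. Room for one head lying along its x.
There are look-alikes about, which are no part of the job. What is shaped like the head_b but purple or yellow is not meant.

How it is judged:
By the outcome, as a careful person would: the job done as asked, in the order asked, and still so for the second after the job is handed in, with the robot touching nothing.
Of head_a, head_b, head_c only 2 to 3 are there at a start; the rules pass over those that are not, and their reading is None.
At some moment in a run one of head_a, head_b, head_c may be knocked a few centimetres aside while the robot is not near it.
It also fails if it takes over 210 s, if anything falls off the work surface, if the arm or the gripper's body presses on something with over 40 N, if the wrist force passes 120 N, or if a joint passes its speed limit or range.

## Robot

A 7-joint arm with a two-finger parallel gripper is mounted at the origin on the work surface. World frame = base frame: x ahead of the robot, y to its left, z up, the work surface at z = 0. Lengths are in m, angles in rad, forces in N, time in s.
With the tool pointing down it reaches from about 0.425 to 0.925 m from the base axis. Payload 6.8 kg.
Tool frame: the origin (TCP) lies midway between the tips of the shut fingers; the grasp point (between the pads) lies 19 mm behind it; x points along the fingers, y is the direction in which the jaws open and shut, and the axes are right-handed (so a half turn about x gives the same grasp; the last joint's range is limited). The gripper opens to 85 mm and grips with 20 to 120 N. Pads are 22 mm wide; open, the fingers measure 114 mm over their backs; the gripper's body (76 mm by 85 mm) begins 54 mm behind the grasp point. The pads swing forward as they close: fully open they stand 13 mm farther back than shut.
Start: joints at [1.145, 0.477, 0.022, 1.555, -0.011, 1.109, -0.083], TCP at [0.211, -0.641, 0.231] pointing down, gripper open.
Joint ranges: [-2.96, 2.96], [-0.34, 2.1], [-1.41, 1.46], [0.24, 2.44], [-1.37, 4.51], [0.17, 1.92], [-2.96, 2.96]. Speed limits (rad/s): [2.39, 2.39, 3.14, 3.14, 3.14, 3.14, 3.14].

## Interface

Orientations are given as a rotation vector (axis times angle).
In Python, from bench import r gives the robot as it stands.
- The arm moves only by the tool carry_out, never from a script. Its argument "targets" is one flat list of numbers, 7 for each row, row after row: the finger opening in m, from 0 to 0.0854, then the shift along the tool's x, y, z in m, then the turn, a rotation vector about the tool's x, y, z in units of 5 degrees (1.0 is 5 degrees). A call has 1 to 12 rows; each row is the pose to reach, as a shift and turn from the pose measured when the call began, along the tool's axes at that moment; what a row does not reach only later rows make up. A row lasts 1/8 s, in which the tool goes at most 62.5 mm and 10.7 degrees, less where a joint would pass 70% of its speed; a pose out of reach is approached as far as the arm can. A call with a gripper value outside its range is refused whole. The fingers move at their own pace and stop on an object; "squeeze" is the grip in N (left out, the last holds). Time passes only in rows, so rows that repeat a pose let the fingers close. It gives the time, the measured TCP pose, the force and the opening at its end, in the units of the state.
- r.get_obs(): the state, without advancing time (a new reading comes with each control period).
- r.grab_frame(name): name is "scene" or "top"; returns the picture (480x640x3 uint8, blue, green, red); there is no depth.
- r.camera_info(name): a dict with "fx", "fy", "cx", "cy" (pixels), "xyz" and "orientation" of the camera in the world. Camera axes: x right, y up, looking along -z (the intrinsics and any distortion apply to the point x, -y, -z); pixel columns grow to the right and rows downward; lengths in m; the calibration is good to about 2 mm. A picture is of the moment at which its call begins. camera_info takes no time and is no camera call.
- r.hand_in(): hands the job in, once; it reports no verdict.
The state is a dict: "clock": time; "joints": joint angles; "qvel": joint speeds; "tau": joint torques, N m; "tcp_pos": TCP position; "orientation": TCP orientation; "contact_force": force on the tool from outside, world axes, zero at the start; "moment": the same for the moment, N m; "grip_width": finger opening in m.
Only numpy, scipy, OpenCV 4.12 (cv2) and the standard library are available. Lean on these libraries where they do the work, as an engineer would, in place of code of your own. Each camera call takes 0.05 s, during which the arm holds its last target. There are 200 camera calls.

## Working session

There is one attempt and no reset: what is moved stays moved. The work goes in short steps, Python scripts to look and compute and a tool call to move; the robot and the scene stay as the last step left them, time stands still between calls to the robot, and variables do not carry over. Pictures are saved under pics/ and viewed, about 12 in all and at most 16, crops included, and the job is handed in when it is done.

Besides the shell and the picture viewer there is one more tool, called after "Emit:" by a JSON object that holds its "api" and its "payload", one argument or row to a line. carry_out: Moves the arm, as the interface text tells. Its arguments: {"type":"object","properties":{"targets":{"type":"array","items":{"type":"number"}},"squeeze":{"type":"number"}},"required":["targets"]}

```bash
ls; mkdir -p pics; python3 - <<'E'
from bench import r
import cv2
for n in("scene","top"):
    cv2.imwrite(f"pics/{n}0.png",r.grab_frame(n)); print(n,r.camera_info(n))
print(r.get_obs())
E
```

```text
pics
scene {'fx': 497.5989157531918, 'fy': 497.5989157531918, 'cx': 314.40063990369663, 'cy': 245.01023260272038, 'xyz': array([0.97932088, 0.44729053, 0.94223221]), 'orientation': array([0.32764885, 0.74676054, 2.15861466])}
top {'fx': 478.31081172258695, 'fy': 478.31081172258695, 'cx': 324.95295675092945, 'cy': 238.8215467385802, 'xyz': array([0.36301884, 0.01895724, 1.29529   ]), 'orientation': array([ 0.06178101, -0.07866805, -1.59950472])}
{'clock': 0.1, 'joints': array([ 1.14488137,  0.47773754,  0.02236896,  1.55634159, -0.01151467,
        1.10929396, -0.0830745 ]), 'qvel': array([ 1.35566008e-05,  1.93849871e-04, -9.13290994e-04, -4.89240431e-03,
        7.93267191e-04,  2.66395535e-03,  1.88565803e-03]), 'tau': array([ 4.26368555e-03, -5.97756958e+01,  1.61405772e+00, -2.81952864e+01,
        1.28342558e-02,  5.05405362e-03,  1.73041707e-05]), 'tcp_pos': array([ 0.21074532, -0.64070178,  0.23041461]), 'orientation': array([ 2.05002014,  0.33028261, -2.05080666]), 'contact_force': array([-0.27509205, -0.23125575, -0.11128959]), 'moment': array([-0.01685   , -0.05994778,  0.02409538]), 'grip_width': 0.08545314622800673}
```

View pics/scene0.png

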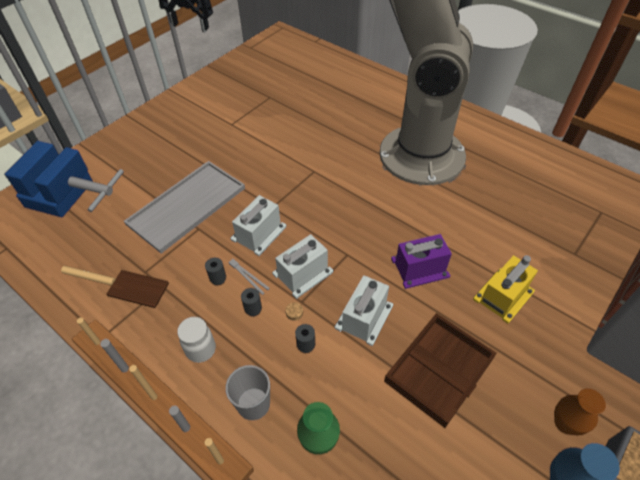

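View pics/top0.png

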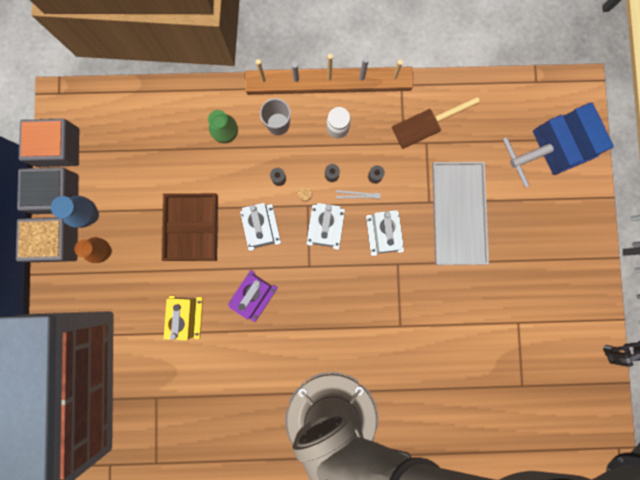

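Three grey-white heads stand at top (260,226), (326,225), (385,232). The purple one (252,296) and yellow one (182,318) are look-alikes, so I leave them alone. Bushes are at (278,176), (332,172), (376,174). The stock tray is the long grey one (460,213) and the repair box the dark wood one (190,227). One enlarged crop will confirm this.

```bash
cat > h.py <<'E'
from bench import r
import numpy as np, cv2
from scipy.spatial.transform import Rotation as R
def ray(cam,px):
    i=r.camera_info(cam); px=np.atleast_2d(px).astype(float)
    d=np.c_[(px[:,0]-i['cx'])/i['fx'],-(px[:,1]-i['cy'])/i['fy'],-np.ones(len(px))]
    return np.array(i['xyz']),R.from_rotvec(i['orientation']).apply(d)
def onz(cam,px,z):
    o,d=ray(cam,px); return (o+d*((z-o[2])/d[:,2])[:,None])[:,:2]
def proj(cam,P):
    i=r.camera_info(cam); p=R.from_rotvec(i['orientation']).inv().apply(np.atleast_2d(P)-i['xyz'])
    return np.c_[i['cx']-i['fx']*p[:,0]/p[:,2],i['cy']+i['fy']*p[:,1]/p[:,2]]
def tooldown(yaw):  # jaw (tool y) direction at angle yaw in world
    x=np.array([0,0,-1.]);y=np.array([np.cos(yaw),np.sin(yaw),0]);return R.from_matrix(np.c_[x,y,np.cross(x,y)])
def state():
    s=r.get_obs(); q=R.from_rotvec(s['orientation']); y=q.apply([0,1,0])
    print('t',round(s['clock'],2),'tcp',s['tcp_pos'].round(4),'jawyaw',round(np.degrees(np.arctan2(y[1],y[0])),1),'F',s['contact_force'].round(2),'w',round(s['grip_width'],4),'q',s['joints'].round(2)); return s
def go(pos,yawdeg,s=None):  # shift/turn in tool axes for a goal; yaw taken modulo 180
    s=s or r.get_obs(); q=R.from_rotvec(s['orientation'])
    d=q.inv().apply(np.array(pos)-s['tcp_pos'])
    best=min((( q.inv()*tooldown(np.radians(yawdeg+k))).as_rotvec() for k in(0,180)),key=np.linalg.norm)
    print('->',np.round(pos,4),'shift',d.round(4),'turn',(np.degrees(best)/5).round(3))
E
python3 - <<'E'
from h import *
s=state()
im=cv2.imread('pics/top0.png'); sc=cv2.imread('pics/scene0.png')
a=cv2.resize(im[160:262,236:411],None,fx=4.5,fy=4.5,interpolation=cv2.INTER_CUBIC)
cv2.imwrite('pics/c1.png',a)
b=cv2.resize(sc[185:355,195:405],None,fx=3.5,fy=3.5,interpolation=cv2.INTER_CUBIC); cv2.imwrite('pics/c2.png',b)
for n,i,z in(("top",im,0.075),("scene",sc,0.075)):
    hsv=cv2.cvtColor(i,cv2.COLOR_BGR2HSV); m=((hsv[...,1]<45)&(hsv[...,2]>120)).astype(np.uint8)
    k,l,st,c=cv2.connectedComponentsWithStats(m)
    for j in range(1,k):
        if 600<st[j,4]<9000: print(n,'white',st[j],c[j].round(1),onz(n,c[j],z).round(3))
    m=((hsv[...,2]<70)&(hsv[...,1]<120)).astype(np.uint8)
    k,l,st,c=cv2.connectedComponentsWithStats(m)
    for j in range(1,k):
        if 90<st[j,4]<700: print(n,'dark',st[j],c[j].round(1),onz(n,c[j],0.03).round(3))
E
```

```text
t 0.1 tcp [ 0.2107 -0.6407  0.2304] jawyaw -71.8 F [-0.28 -0.23 -0.11] w 0.0855 q [ 1.14  0.48  0.02  1.56 -0.01  1.11 -0.08]
top white [ 433  162   56  103 5322] [459.9 212.9] [[ 0.529 -0.346]]
top white [ 240  203   41   48 1263] [259.6 225. ] [[0.512 0.171]]
top white [ 307  203   38   47 1272] [325.4 225.2] [[0.507 0.002]]
top white [ 366  211   38   45 1266] [384.4 232.2] [[ 0.484 -0.149]]
top white [   0  317   48  163 7548] [ 22.9 397.3] [[0.1   0.763]]
top white [629 361  11  85 646] [635.4 397.3] [[ 0.051 -0.76 ]]
top white [ 286  375   92   68 2167] [330.3 403.4] [[0.061 0.003]]
top white [ 294  432   94   48 1462] [326.7 460.6] [[-0.076  0.016]]
top dark [221   0  17  41 266] [229.4  17.9] [[1.097 0.249]]
top dark [603   0  17  11 110] [609.7   4.5] [[ 1.109 -0.812]]
top dark [ 64 170  14  27 317] [ 70.2 183.8] [[0.643 0.679]]
top dark [ 83 200  15  27 116] [ 92.6 214.5] [[0.559 0.619]]
top dark [ 63 224  14  37 422] [ 68.9 242.4] [[0.486 0.68 ]]
top dark [604 342  36  24 426] [621.7 353.3] [[ 0.152 -0.763]]
top dark [502 472  87   8 457] [541.7 476.5] [[-0.149 -0.531]]
sc
[... 992 characters left out ...]
 235   57   63 1732] [305.8 264.9] [[0.526 0.028]]
scene white [ 339  276   54   69 1631] [369.2 306.2] [[0.524 0.193]]
scene white [ 178  317   37   45 1088] [196.8 337.2] [[ 0.79  -0.025]]
scene dark [  0  89  20  32 302] [  8.  104.9] [[ 0.616 -1.075]]
scene dark [207 266  18  19 234] [216.5 275.5] [[ 0.649 -0.13 ]]
scene dark [243 296  18  20 221] [252.1 307. ] [[ 0.658 -0.012]]
scene dark [298 327  15  10  92] [304.7 331.5] [[0.631 0.112]]
scene dark [296 336  19  17 204] [305.1 344.5] [[0.653 0.132]]
scene dark [298 416  25  38 193] [303.5 434.2] [[0.789 0.243]]
scene dark [606 427  24  29 301] [617.2 441.1] [[0.448 0.678]]
scene dark [549 448  32  32 149] [560.3 459.6] [[0.541 0.613]]
```

View pics/c1.png

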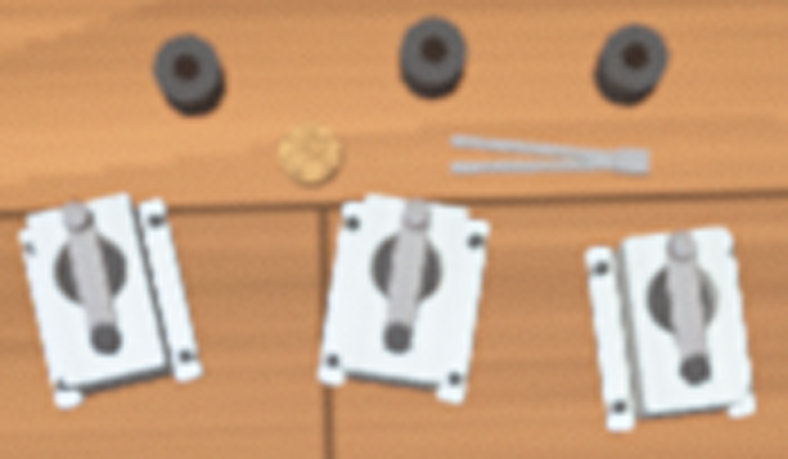

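View pics/c2.png

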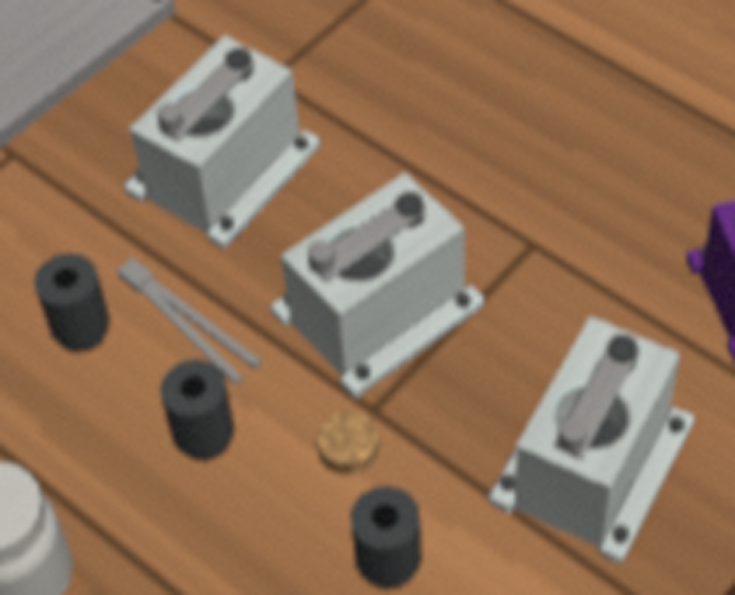

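Crops confirm: three white heads with knobs at their far (+x) ends, closed keepers with dark pivots at the near end, and three dark bushes. I now triangulate pivots, knobs and bush tops across both views.

```bash
cat >> h.py <<'E'
def tri(pt,ps):
    o1,d1=ray('top',pt);o2,d2=ray('scene',ps);d1=d1[0];d2=d2[0]
    A=np.c_[d1,-d2];t=np.linalg.lstsq(A,o2-o1,rcond=None)[0]
    return (o1+d1*t[0]+o2+d2*t[1])/2, np.linalg.norm(o1+d1*t[0]-o2-d2*t[1])
E
python3 - <<'E'
from h import *
T=lambda p:np.array(p)/4.5+[236,160]-.4
S=lambda p:np.array(p)/3.5+[195,185]-.35
D={'L':((76,213),(106,338),(573,437),(622,350),(187,66),(385,516)),
'M':((417,213),(398,336),(322,248),(408,207),(434,48),(193,387)),
'R':((682,245),(695,368),(172,117),(238,62),(634,55),(66,278))}
for n,(k,p,ks,ps,b,bs) in D.items():
    K=onz('top',T(k),.102)[0];P=onz('top',T(p),.088)[0];Ks=onz('scene',S(ks),.102)[0];Ps=onz('scene',S(ps),.088)[0]
    for a,c in((K,P),(Ks,Ps)):
        d=a-c; print(n,'knob',a.round(4),'pivot',c.round(4),'yaw',np.degrees(np.arctan2(d[1],d[0])).round(1),'len',np.linalg.norm(d).round(4))
    print('  tri knob',*tri(T(k),S(ks)),'pivot',*tri(T(p),S(ps)))
    print('  bush',onz('top',T(b),.06)[0].round(4),onz('scene',S(bs),.06)[0].round(4))
# tray and box rims from contours in top view
im=cv2.imread('pics/top0.png');hsv=cv2.cvtColor(im,cv2.COLOR_BGR2HSV)
m=((hsv[...,1]<45)&(hsv[...,2]>100)).astype(np.uint8);m2=(hsv[...,2]<105).astype(np.uint8)
for n,mm,seed,z in(('tray',m,(460,213),.015),('box',m2,(190,227),.032)):
    x,y=seed; w=np.zeros_like(mm);w[y-60:y+60,x-35:x+35]=mm[y-60:y+60,x-35:x+35]
    c=max(cv2.findContours(w,0,2)[0],key=cv2.contourArea); box=cv2.boxPoints(cv2.minAreaRect(c))
    W=onz('top',box,z); e1=W[1]-W[0];e2=W[2]-W[1]
    print(n,box.round(1).tolist(),'centre',W.mean(0).round(4),'sides',np.linalg.norm(e1).round(3),np.degrees(np.arctan2(e1[1],e1[0])).round(1),np.linalg.norm(e2).round(3),np.degrees(np.arctan2(e2[1],e2[0])).round(1))
E
```

```text
L knob [0.5553 0.1844] pivot [0.486  0.1707] yaw 11.2 len 0.0706
L knob [0.557  0.1885] pivot [0.4852 0.1716] yaw 13.2 len 0.0738
  tri knob [0.55533267 0.18605326 0.09732795] 0.002451552023035679 pivot [0.48562491 0.17115194 0.08815984] 0.0012064656058695486
  bush [0.6467 0.1242] [0.6438 0.1239]
M knob [ 0.5498 -0.0062] pivot [0.4823 0.0063] yaw -10.6 len 0.0687
M knob [ 0.547  -0.0062] pivot [0.4825 0.0069] yaw -11.4 len 0.0658
  tri knob [ 0.54882429 -0.00550386  0.10455733] 0.001719738736246106 pivot [0.48225139 0.00644073 0.087401  ] 0.0002697451061341182
  bush [ 0.6533 -0.0201] [ 0.6508 -0.0203]
R knob [ 0.5274 -0.154 ] pivot [ 0.4592 -0.1604] yaw 5.4 len 0.0685
R knob [ 0.5295 -0.1499] pivot [ 0.4598 -0.1596] yaw 7.9 len 0.0703
  tri knob [ 0.52744956 -0.15398847  0.09739453] 0.0017666582522008023 pivot [ 0.45923578 -0.16048778  0.08693894] 0.0002849829900620436
  bush [ 0.6459 -0.1367] [ 0.6434 -0.1379]
tray [[431.5, 162.10000610351562], [483.79998779296875, 160.0], [488.1000061035156, 263.1000061035156], [435.79998779296875, 265.29998779296875]] centre [ 0.5389 -0.3638] sides 0.144 -89.2 0.282 178.9
box [[163.0, 194.0], [217.0, 194.0], [217.0, 260.0], [163.0, 260.0]] centre [0.5181 0.3603] sides 0.144 -91.6 0.176 179.4
```

```bash
python3 - <<'E'
from h import *
s=state()
go([.528,-.153,.2],97);go([.528,-.153,.09],97)
E
```

```text
t 0.1 tcp [ 0.2107 -0.6407  0.2304] jawyaw -71.8 F [-0.28 -0.23 -0.11] w 0.0855 q [ 1.14  0.48  0.02  1.56 -0.01  1.11 -0.08]
-> [ 0.528 -0.153  0.2  ] shift [ 0.031  -0.3641 -0.4538] turn [2.242 0.003 0.019]
-> [ 0.528 -0.153  0.09 ] shift [ 0.141  -0.3639 -0.4538] turn [2.242 0.003 0.019]
```

Emit:
{"api": "carry_out", "payload": {
  "targets": [0.035,0.031,-0.364,-0.454,2.24,0,0.02,0.035,0.031,-0.364,-0.454,2.24,0,0.02,0.035,0.031,-0.364,-0.454,2.24,0,0.02,0.035,0.031,-0.364,-0.454,2.24,0,0.02,0.035,0.031,-0.364,-0.454,2.24,0,0.02,0.035,0.031,-0.364,-0.454,2.24,0,0.02,0.035,0.031,-0.364,-0.454,2.24,0,0.02,0.035,0.031,-0.364,-0.454,2.24,0,0.02,0.035,0.031,-0.364,-0.454,2.24,0,0.02,0.035,0.031,-0.364,-0.454,2.24,0,0.02,0.035,0.031,-0.364,-0.454,2.24,0,0.02,0.035,0.031,-0.364,-0.454,2.24,0,0.02],
  "squeeze": 20
}}

```text
clock: 1.6
tcp_pos: [0.5273, -0.1547, 0.1997]
orientation: [2.157, 0.129, -2.16]
contact_force: [-0.8, -0.5, 0.6]
grip_width: 0.0347
```

Emit:
{"api": "carry_out", "payload": {
  "targets": [0.035,0.05,-0.0015,0,0,0,0,0.035,0.09,-0.0015,0,0,0,0,0.035,0.11,-0.0015,0,0,0,0,0.035,0.11,-0.0015,0,0,0,0,0.035,0.11,-0.0015,0,0,0,0]
}}

```text
clock: 2.22
tcp_pos: [0.5272, -0.1545, 0.0907]
orientation: [2.159, 0.126, -2.16]
contact_force: [0.2, 0.2, 0.3]
grip_width: 0.0351
```

```bash
python3 - <<'E'
from h import *
s=state()
go([.5273,-.1345,.09],97); go([.528,-.153,.09],97)
im=np.vstack([cv2.resize(r.grab_frame('scene')[170:260,200:320],None,fx=5,fy=5,interpolation=2)])
cv2.imwrite('pics/f1.png',im)
E
```

```text
t 2.23 tcp [ 0.5272 -0.1545  0.0907] jawyaw -83.2 F [0.16 0.21 0.33] w 0.0351 q [ 0.31  0.46 -0.17  1.97  0.12  0.73 -1.39]
-> [ 0.5273 -0.1345  0.09  ] shift [ 0.0007 -0.0199 -0.0024] turn [-0.041  0.002 -0.018]
-> [ 0.528 -0.153  0.09 ] shift [ 0.0007 -0.0014 -0.001 ] turn [-0.041  0.002 -0.018]
```

View pics/f1.png

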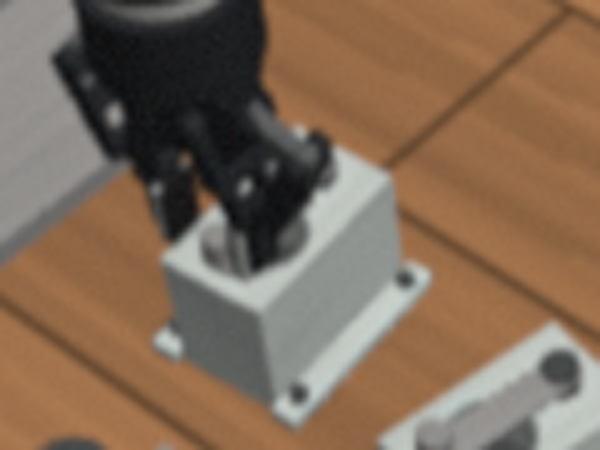

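Knob is straddled. Now the flex push towards +y.

Emit:
{"api": "carry_out", "payload": {
  "targets": [0.035,0,-0.006,0,0,0,0,0.035,0,-0.012,-0.0005,0,0,0,0.035,0,-0.016,-0.001,0,0,0,0.035,0,-0.02,-0.001,0,0,0,0.035,0,-0.024,-0.001,0,0,0,0.035,0,-0.024,-0.001,0,0,0]
}}

```text
clock: 3.02
tcp_pos: [0.5256, -0.1298, 0.0908]
orientation: [2.159, 0.128, -2.159]
contact_force: [0.8, -0.3, -0.7]
grip_width: 0.0348
```

```bash
python3 - <<'E'
from h import *
s=state()
im=np.hstack([cv2.resize(r.grab_frame('scene')[170:260,210:310],None,fx=4,fy=4,interpolation=2),cv2.resize(r.grab_frame('top')[195:285,340:440],None,fx=4,fy=4,interpolation=2)])
cv2.imwrite('pics/f2.png',im)
P=np.array([.4595,-.160])
for a in (24,34,44,54,64,74,84,94,98): # keeper world bearing; lead of finger
    u=np.radians(a); pos=[*(P+.07*np.array([np.cos(u),np.sin(u)])),.0905]; go(pos,a+90,s)
E
```

```text
t 3.02 tcp [ 0.5256 -0.1298  0.0908] jawyaw -83.1 F [ 0.83 -0.35 -0.71] w 0.0348 q [ 0.27  0.45 -0.18  1.99  0.12  0.72 -1.43]
-> [ 0.5234 -0.1315  0.0905] shift [0.0003 0.0014 0.0023] turn [-3.428  0.    -0.017]
-> [ 0.5175 -0.1209  0.0905] shift [ 0.0003 -0.0099  0.0069] turn [-5.428e+00  2.000e-03 -1.700e-02]
-> [ 0.5099 -0.1114  0.0905] shift [ 0.0003 -0.0202  0.0134] turn [-7.428e+00  3.000e-03 -1.700e-02]
-> [ 0.5006 -0.1034  0.0905] shift [ 0.0003 -0.0293  0.0216] turn [-9.428e+00  5.000e-03 -1.700e-02]
-> [ 0.4902 -0.0971  0.0905] shift [ 0.0003 -0.0367  0.0312] turn [-1.1428e+01  6.0000e-03 -1.6000e-02]
-> [ 0.4788 -0.0927  0.0905] shift [ 0.0003 -0.0425  0.042 ] turn [-1.3428e+01  8.0000e-03 -1.6000e-02]
-> [ 0.4668 -0.0904  0.0905] shift [ 0.0003 -0.0462  0.0536] turn [-1.5428e+01  1.0000e-02 -1.5000e-02]
-> [ 0.4546 -0.0902  0.0905] shift [ 0.0003 -0.0479  0.0657] turn [-1.7428e+01  1.1000e-02 -1.5000e-02]
-> [ 0.4498 -0.0907  0.0905] shift [ 0.0003 -0.0479  0.0706] turn [ 1.7772e+01 -1.5000e-02 -1.2000e-02]
```

View pics/f2.png

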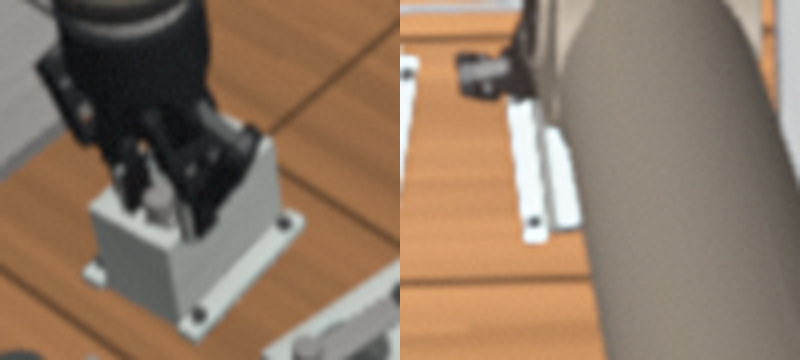

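R's keeper swings: reaction stayed about 0.3 N and the flange corner stays at scene (286,225). Swing it open.

Emit:
{"api": "carry_out", "payload": {
  "targets": [0.035,0,0.001,0.002,-1.9,0,0,0.035,0,0.001,0.002,-3.4,0,0,0.035,0,-0.01,0.007,-5.4,0,0,0.035,0,-0.02,0.0135,-7.4,0,0,0.035,0,-0.029,0.0215,-9.4,0,0,0.035,0,-0.037,0.031,-11.4,0,0,0.035,0,-0.0425,0.042,-13.4,0,0,0.035,0,-0.046,0.0535,-15.4,0,0,0.035,0,-0.048,0.0655,-17.4,0,0,0.035,0,-0.048,0.073,-18.6,0,0,0.035,0,-0.048,0.073,-18.6,0,0]
}}

```text
clock: 4.5
tcp_pos: [0.447, -0.0917, 0.0907]
orientation: [1.082, 1.283, -1.084]
contact_force: [0.1, 0.5, -0.2]
grip_width: 0.0353
```

```bash
python3 - <<'E'
from h import *
s=state()
go([.6449,-.137,.16],97)
E
```

```text
t 4.5 tcp [ 0.447  -0.0917  0.0907] jawyaw 9.7 F [ 0.1   0.46 -0.21] w 0.0353 q [ 0.57  0.39 -0.59  2.15  0.34  0.69 -0.09]
-> [ 0.6449 -0.137   0.16  ] shift [-0.0692  0.1874  0.0781] turn [-1.7456e+01  1.3000e-02  1.6000e-02]
```

Emit:
{"api": "carry_out", "payload": {
  "targets": [0.035,-0.05,0,0,0,0,0,0.035,-0.07,0,0,0,0,0,0.07,-0.07,0.188,0.078,-17.46,0,0,0.07,-0.07,0.188,0.078,-17.46,0,0,0.07,-0.07,0.188,0.078,-17.46,0,0,0.07,-0.07,0.188,0.078,-17.46,0,0,0.07,-0.07,0.188,0.078,-17.46,0,0,0.07,-0.07,0.188,0.078,-17.46,0,0,0.07,-0.07,0.188,0.078,-17.46,0,0,0.07,-0.07,0.188,0.078,-17.46,0,0,0.07,-0.07,0.188,0.078,-17.46,0,0,0.07,-0.07,0.188,0.078,-17.46,0,0]
}}

```text
clock: 6.0
tcp_pos: [0.6455, -0.1368, 0.1606]
orientation: [-0.094, 1.569, 0.092]
contact_force: [0.6, 0.0, 0.6]
grip_width: 0.0703
```

```bash
python3 - <<'E'
from h import *
s=state()
go([.6448,-.137,.03],97)
im=cv2.resize(r.grab_frame('scene')[175:295,190:330],None,fx=5,fy=5,interpolation=2);cv2.imwrite('pics/g1.png',im)
E
```

```text
t 6.0 tcp [ 0.6455 -0.1368  0.1606] jawyaw 96.8 F [0.55 0.04 0.6 ] w 0.0703 q [ 0.71  0.68 -0.89  1.61  0.57  1.12  1.36]
-> [ 0.6448 -0.137   0.03  ] shift [ 1.306e-01  1.000e-04 -7.000e-04] turn [-0.045 -0.004  0.016]
```

View pics/g1.png

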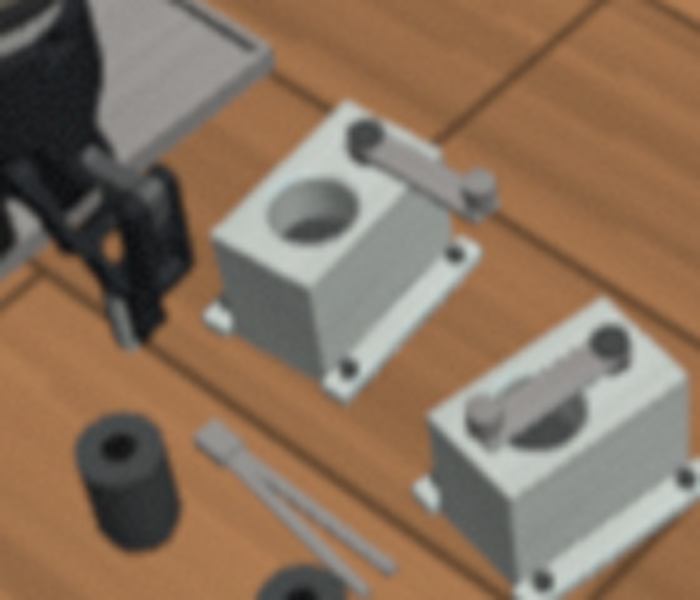

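Keeper is open and the bore is clear at scene (253,217). Grasp the right bush.

Emit:
{"api": "carry_out", "payload": {
  "targets": [0.07,0.05,0,0,0,0,0,0.07,0.1,0,-0.0005,0,0,0,0.07,0.131,0,-0.0005,0,0,0,0.07,0.131,0,-0.0005,0,0,0,0.07,0.131,0,-0.0005,0,0,0,0.03,0.131,0,-0.0005,0,0,0,0.03,0.131,0,-0.0005,0,0,0,0.03,0.131,0,-0.0005,0,0,0,0.03,0.131,0,-0.0005,0,0,0,0.03,0.131,0,-0.0005,0,0,0],
  "squeeze": 30
}}

```text
clock: 7.3
tcp_pos: [0.6461, -0.1372, 0.0315]
orientation: [-0.095, 1.567, 0.091]
contact_force: [-1.4, 0.0, 7.6]
grip_width: 0.0389
```

```bash
cat >> h.py <<'E'
def bore(cam,im,c,rad=14,thr=150):
    "dark bore mouth near pixel c: centroid, as seen on z=.075"
    g=cv2.cvtColor(im,cv2.COLOR_BGR2GRAY);x,y=np.round(c).astype(int);w=g[y-rad:y+rad+1,x-rad:x+rad+1]
    m=(w<thr).astype(np.uint8);k,l,st,cc=cv2.connectedComponentsWithStats(m)
    j=l[rad,rad] or 1+np.argmax(st[1:,4]);cnt=max(cv2.findContours((l==j).astype(np.uint8),0,1)[0],key=cv2.contourArea)
    e=cv2.fitEllipse(cnt);p=np.array(e[0])+[x-rad,y-rad]
    print(cam,'bore px',p.round(1),'axes',np.round(e[1],1),'->',onz(cam,p,.075)[0].round(4));return p
E
python3 - <<'E'
from h import *
s=state()
a=r.grab_frame('scene');b=r.grab_frame('top');cv2.imwrite('pics/s2.png',a);cv2.imwrite('pics/t2.png',b)
bore('scene',a,(252.6,217.2));c=proj('top',[.5009,-.1555,.075])[0];print(c)
try: bore('top',b,c)
except Exception as e: print(e)
E
```

```text
t 7.3 tcp [ 0.6461 -0.1372  0.0315] jawyaw 96.8 F [-1.38  0.03  7.59] w 0.0389 q [ 0.65  0.82 -0.79  1.69  0.71  0.94  1.27]
scene bore px [252.6 217. ] axes [12.1 17.6] -> [ 0.4998 -0.1555]
[386.7068677  225.71830696]
top bore px [386.5 226.3] axes [12.7 14.5] -> [ 0.4994 -0.155 ]
```

```bash
python3 - <<'E'
from h import *
s=state()
go([.501,-.1553,.14],96.5,s);go([.501,-.1553,.0785],96.5,s)
E
```

```text
t 7.4 tcp [ 0.6461 -0.1373  0.0315] jawyaw 96.8 F [-1.19  0.13  7.58] w 0.0391 q [ 0.65  0.82 -0.79  1.69  0.71  0.94  1.27]
-> [ 0.501  -0.1553  0.14  ] shift [-0.1088 -0.0011 -0.146 ] turn [0.057 0.023 0.031]
-> [ 0.501  -0.1553  0.0785] shift [-0.0473 -0.0009 -0.1461] turn [0.057 0.023 0.031]
```

Emit:
{"api": "carry_out", "payload": {
  "targets": [0.03,-0.05,0,0,0,0,0,0.03,-0.108,0,0,0,0,0,0.03,-0.109,-0.001,-0.05,0,0,0,0.03,-0.109,-0.001,-0.1,0,0,0,0.03,-0.109,-0.001,-0.146,0.06,0.02,0.03,0.03,-0.109,-0.001,-0.146,0.06,0.02,0.03,0.03,-0.109,-0.001,-0.146,0.06,0.02,0.03,0.03,-0.109,-0.001,-0.146,0.06,0.02,0.03]
}}

```text
clock: 8.4
tcp_pos: [0.5022, -0.1548, 0.1405]
orientation: [-0.089, 1.567, 0.09]
contact_force: [-0.7, 0.1, -1.2]
grip_width: 0.039
```

```bash
python3 - <<'E'
from h import *
s=state()
a=r.grab_frame('scene')
cv2.imwrite('pics/g2.png',cv2.resize(a[160:260,205:315],None,fx=6,fy=6,interpolation=2))
go([.501,-.1553,.0785],96.5,s)
E
```

```text
t 8.4 tcp [ 0.5022 -0.1548  0.1405] jawyaw 96.5 F [-0.74  0.11 -1.15] w 0.039 q [ 0.93  0.52 -0.96  1.95  0.52  0.94  1.4 ]
-> [ 0.501  -0.1553  0.0785] shift [ 0.062  -0.0003 -0.0014] turn [ 0.002  0.019 -0.003]
```

View pics/g2.png

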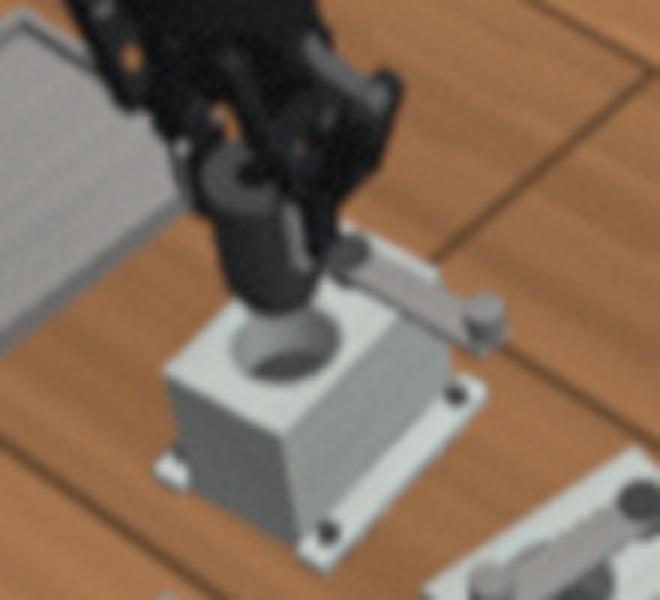

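```bash
python3 - <<'E'
from h import *
s=state()
q=R.from_rotvec(s['orientation']);t=s['tcp_pos']
f=lambda P:((proj('scene',P)[0]-[205,160])*6).round()
for n,v in (('tip inner +z',(0,.02,.011)),('tip inner -z',(0,.02,-.011)),('tip -y +z',(0,-.02,.011)),('tip -y -z',(0,-.02,-.011)),('tip outer',(0,.034,.011)),('bush bottom ctr',(.0315,0,-.001)),('bush top ctr',(-.0285,0,-.001))):
    print(n,f(t+q.apply(v)))
print(q.apply([0,1,0]),q.apply([0,0,1]))
E
```

```text
t 8.45 tcp [ 0.5021 -0.1547  0.1404] jawyaw 96.5 F [ 0.32 -0.4  -0.99] w 0.0386 q [ 0.93  0.52 -0.96  1.95  0.52  0.94  1.4 ]
tip inner +z [287. 270.]
tip inner -z [324. 233.]
tip -y +z [201. 227.]
tip -y -z [238. 190.]
tip outer [318. 285.]
bush bottom ctr [274. 286.]
bush top ctr [254. 174.]
[-1.13592840e-01  9.93527267e-01  4.86693953e-04] [0.99352659 0.11359211 0.00132334]
```

Bush hangs upright and centred; predicted top centre (254,174) matches the hole seen at (255,172). Lower it into the bore.

Emit:
{"api": "carry_out", "payload": {
  "targets": [0.03,0.02,0,-0.0014,0,0,0,0.03,0.035,0,-0.0014,0,0,0,0.03,0.045,0,-0.0014,0,0,0,0.03,0.053,0,-0.0014,0,0,0,0.03,0.059,0,-0.0014,0,0,0,0.03,0.059,0,-0.0014,0,0,0]
}}

```text
clock: 9.2
tcp_pos: [0.5005, -0.1553, 0.0806]
orientation: [-0.088, 1.568, 0.089]
contact_force: [0.8, -3.3, -3.3]
grip_width: 0.0388
```

Emit:
{"api": "carry_out", "payload": {
  "targets": [0.06,0,0,0,0,0,0,0.06,0,0,0,0,0,0,0.06,0,0,0,0,0,0,0.06,-0.04,0,0,0,0,0,0.06,-0.07,0,0,0,0,0,0.06,-0.07,0,0,0,0,0,0,-0.07,0,0,0,0,0,0,-0.07,0,0,0,0,0,0,-0.07,0,0,0,0,0,0,-0.07,0,0,0,0,0,0,-0.07,0,0,0,0,0]
}}

```text
clock: 10.58
tcp_pos: [0.5004, -0.1553, 0.1505]
orientation: [-0.088, 1.569, 0.09]
contact_force: [-0.7, 0.0, -0.4]
grip_width: -0.0001
```

```bash
python3 - <<'E'
from h import *
s=state()
a=r.grab_frame('scene');b=r.grab_frame('top')
cv2.imwrite('pics/g3.png',cv2.resize(a[150:260,205:315],None,fx=5,fy=5,interpolation=2))
go([.4998,-.1552,.112],96.5,s)
E
```

```text
t 10.57 tcp [ 0.5004 -0.1553  0.1505] jawyaw 96.5 F [-0.7   0.02 -0.4 ] w -0.0001 q [ 0.95  0.5  -0.97  1.94  0.51  0.96  1.41]
-> [ 0.4998 -0.1552  0.112 ] shift [ 0.0385  0.0002 -0.0006] turn [-0.003  0.004 -0.009]
```

View pics/g3.png

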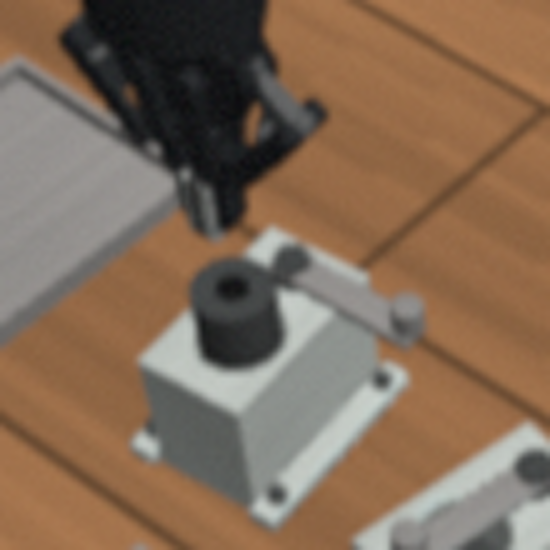

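Bush stands upright in the bore. Press it in.

Emit:
{"api": "carry_out", "payload": {
  "targets": [0,0.03,0,-0.0006,0,0,0,0,0.04,0,-0.0006,0,0,0,0,0.044,0,-0.0006,0,0,0,0,0.047,0,-0.0006,0,0,0,0,0.05,0,-0.0006,0,0,0,0,0.053,0,-0.0006,0,0,0,0,0.056,0,-0.0006,0,0,0,0,0.059,0,-0.0006,0,0,0,0,0.062,0,-0.0006,0,0,0,0,0.065,0,-0.0006,0,0,0,0,0.068,0,-0.0006,0,0,0,0,0.068,0,-0.0006,0,0,0]
}}

```text
clock: 12.18
tcp_pos: [0.4997, -0.1554, 0.0821]
orientation: [-0.088, 1.569, 0.09]
contact_force: [-0.3, 1.2, 1.1]
grip_width: -0.0001
```

Emit:
{"api": "carry_out", "payload": {
  "targets": [0,0.002,0,0,0,0,0,0,0.0035,0,0,0,0,0]
}}

```text
clock: 12.42
tcp_pos: [0.5, -0.1554, 0.0786]
orientation: [-0.088, 1.568, 0.09]
contact_force: [-1.1, -0.9, 4.7]
grip_width: -0.0001
```

Emit:
{"api": "carry_out", "payload": {
  "targets": [0,0.0015,0,0,0,0,0,0,0.003,0,0,0,0,0]
}}

```text
clock: 12.68
tcp_pos: [0.501, -0.1554, 0.0769]
orientation: [-0.089, 1.567, 0.089]
contact_force: [-5.1, 0.0, 26.5]
grip_width: 0.0001
```

Force rises steeply to 26 N at 77 mm, so the bush is home. Retreat and locate the knob.

Emit:
{"api": "carry_out", "payload": {
  "targets": [0.035,-0.04,0,0,0,0,0,0.035,-0.08,0,0,0,0,0,0.035,-0.09,0,0,0,0,0]
}}

```text
clock: 13.05
tcp_pos: [0.502, -0.1555, 0.1688]
orientation: [-0.09, 1.564, 0.088]
contact_force: [0.5, 0.6, 0.0]
grip_width: 0.0349
```

```bash
python3 - <<'E'
from h import *
s=state()
K=onz('scene',[408/5+205-.4,310/5+150-.4],.100)[0];P=np.array([.4595,-.160]);d=K-P
print('knob',K,'bearing',np.degrees(np.arctan2(d[1],d[0])),np.linalg.norm(d))
b=np.arctan2(d[1],d[0]);pos=P+.07*np.array([np.cos(b),np.sin(b)])
go([*pos,.16],np.degrees(b)-90,s)
a=r.grab_frame('scene');cv2.imwrite('pics/s3.png',a)
E
```

```text
t 13.05 tcp [ 0.502  -0.1555  0.1688] jawyaw 96.5 F [0.46 0.55 0.05] w 0.0349 q [ 0.96  0.48 -0.99  1.93  0.48  0.98  1.43]
knob [ 0.45433291 -0.09003409] bearing 94.22371312320794 0.07015645370676414
-> [ 0.4543 -0.0902  0.16  ] shift [ 0.0085  0.0703 -0.04  ] turn [-17.549   0.031   0.062]
```

Emit:
{"api": "carry_out", "payload": {
  "targets": [0.035,0,0.07,-0.04,2,0.03,0.06,0.035,0,0.07,-0.04,4,0.03,0.06,0.035,0,0.07,-0.04,6,0.03,0.06,0.035,0,0.07,-0.04,8,0.03,0.06,0.035,0,0.07,-0.04,10,0.03,0.06,0.035,0,0.07,-0.04,12,0.03,0.06,0.035,0,0.07,-0.04,14,0.03,0.06,0.035,0,0.07,-0.04,16,0.03,0.06,0.035,0,0.07,-0.04,18.46,0.03,0.06,0.035,0,0.07,-0.04,18.46,0.03,0.06,0.035,0,0.07,-0.04,18.46,0.03,0.06]
}}

```text
clock: 14.48
tcp_pos: [0.4537, -0.0906, 0.1677]
orientation: [1.158, 1.243, -1.148]
contact_force: [-0.3, -0.2, 0.7]
grip_width: 0.0351
```

```bash
python3 - <<'E'
from h import *
s=state()
go([.4543,-.0902,.0905],4.2,s)
E
```

```text
t 14.47 tcp [ 0.4537 -0.0906  0.1677] jawyaw 4.3 F [-0.25 -0.2   0.68] w 0.0351 q [ 0.68  0.28 -0.71  2.08  0.24  0.86 -0.08]
-> [ 0.4543 -0.0902  0.0905] shift [ 0.0772  0.0003 -0.0001] turn [ 0.029 -0.04  -0.057]
```

Emit:
{"api": "carry_out", "payload": {
  "targets": [0.035,0.04,0,0,0,0,0,0.035,0.077,0,0,0,-0.04,-0.06,0.035,0.077,0,0,0,-0.04,-0.06,0.035,0.077,0,0,0,-0.04,-0.06,0.019,0.077,0,0,0,-0.04,-0.06,0.019,0.077,0,0,0,-0.04,-0.06,0.019,0.077,0,0,0,-0.04,-0.06]
}}

```text
clock: 15.35
tcp_pos: [0.4543, -0.0905, 0.0913]
orientation: [1.153, 1.243, -1.153]
contact_force: [-0.6, -0.4, 0.1]
grip_width: 0.019
```

```bash
python3 - <<'E'
from h import *
s=state();P=np.array([.4595,-.160]);yaw=np.degrees(np.arctan2(*R.from_rotvec(s['orientation']).apply([0,1,0])[[1,0]]))
for a in (86,77,68,59,50,41,32,23,14,6,4):
    u=np.radians(a); pos=[*(P+.07*np.array([np.cos(u),np.sin(u)])),.0905]; go(pos,a-90,s)
E
```

```text
t 15.35 tcp [ 0.4543 -0.0905  0.0913] jawyaw 4.3 F [-0.58 -0.4   0.07] w 0.019 q [ 0.6   0.41 -0.64  2.14  0.37  0.71 -0.21]
-> [ 0.4644 -0.0902  0.0905] shift [0.0008 0.01   0.0004] turn [ 1.668  0.005 -0.009]
-> [ 0.4752 -0.0918  0.0905] shift [0.0008 0.0208 0.0029] turn [ 3.468  0.004 -0.009]
-> [ 0.4857 -0.0951  0.0905] shift [0.0008 0.0309 0.0069] turn [ 5.268e+00  4.000e-03 -1.000e-02]
-> [ 0.4956 -0.1     0.0905] shift [0.0008 0.0404 0.0126] turn [ 7.068e+00  3.000e-03 -1.000e-02]
-> [ 0.5045 -0.1064  0.0905] shift [0.0008 0.0488 0.0196] turn [ 8.868e+00  2.000e-03 -1.000e-02]
-> [ 0.5123 -0.1141  0.0905] shift [0.0009 0.056  0.0279] turn [ 1.0668e+01  1.0000e-03 -1.0000e-02]
-> [ 0.5189 -0.1229  0.0905] shift [0.0009 0.0619 0.0372] turn [ 1.2468e+01  0.0000e+00 -1.1000e-02]
-> [ 0.5239 -0.1326  0.0905] shift [0.0009 0.0662 0.0473] turn [ 1.4268e+01 -0.0000e+00 -1.1000e-02]
-> [ 0.5274 -0.1431  0.0905] shift [0.0009 0.0689 0.0579] turn [ 1.6068e+01 -1.0000e-03 -1.1000e-02]
-> [ 0.5291 -0.1527  0.0905] shift [0.0009 0.0699 0.0676] turn [ 1.7668e+01 -2.0000e-03 -1.1000e-02]
-> [ 0.5293 -0.1551  0.0905] shift [0.0009 0.0699 0.0701] turn [-1.7932e+01  1.1000e-02 -2.0000e-03]
```

Emit:
{"api": "carry_out", "payload": {
  "targets": [0.019,0.0005,0.01,0.0005,1.67,0,0,0.019,0.0005,0.021,0.003,3.47,0,0,0.019,0.0005,0.031,0.007,5.27,0,0,0.019,0.0005,0.0405,0.0125,7.07,0,0,0.019,0.0005,0.049,0.0195,8.87,0,0,0.019,0.0005,0.056,0.028,10.67,0,0,0.019,0.0005,0.062,0.037,12.47,0,0,0.019,0.0005,0.066,0.0475,14.27,0,0,0.019,0.0005,0.069,0.058,16.07,0,0,0.019,0.0005,0.07,0.0675,17.67,0,0,0.019,0.0005,0.07,0.0695,18,0,0,0.019,0.0005,0.07,0.0695,18,0,0]
}}

```text
clock: 16.85
tcp_pos: [0.5293, -0.1543, 0.091]
orientation: [2.182, 0.085, -2.181]
contact_force: [0.7, 0.1, -0.2]
grip_width: 0.0189
```

```bash
python3 - <<'E'
from h import *
s=state()
E
```

```text
t 16.85 tcp [ 0.5293 -0.1543  0.091 ] jawyaw -85.5 F [ 0.65  0.07 -0.24] w 0.0189 q [ 0.36  0.46 -0.24  1.96  0.16  0.74 -1.46]
```

Emit:
{"api": "carry_out", "payload": {
  "targets": [0.019,0,0.001,0,0,0,0,0.019,0,0.0025,0,0,0,0,0.019,0,0.0025,0,0,0,0]
}}

```text
clock: 17.23
tcp_pos: [0.5296, -0.1558, 0.0909]
orientation: [2.182, 0.087, -2.18]
contact_force: [0.6, 3.3, 0.1]
grip_width: 0.019
```

```bash
python3 - <<'E'
from h import *
s=state()
E
```

```text
t 17.23 tcp [ 0.5296 -0.1558  0.0909] jawyaw -85.5 F [0.58 3.26 0.12] w 0.019 q [ 0.36  0.47 -0.24  1.96  0.16  0.74 -1.46]
```

The closed stop is felt at 3.3 N. Retreat upward and look.

Emit:
{"api": "carry_out", "payload": {
  "targets": [0.019,0,-0.001,0,0,0,0,0.035,0,-0.001,0,0,0,0,0.035,0,-0.001,0,0,0,0,0.035,-0.05,-0.001,0,0,0,0,0.085,-0.11,-0.001,0,0,0,0,0.085,-0.11,-0.001,0,0,0,0,0.085,-0.11,-0.001,0,0,0,0]
}}

```text
clock: 18.1
tcp_pos: [0.5291, -0.1552, 0.2008]
orientation: [2.182, 0.086, -2.181]
contact_force: [-0.3, -0.3, -1.2]
grip_width: 0.0845
```

```bash
python3 - <<'E'
from h import *
s=state()
a=r.grab_frame('scene');cv2.imwrite('pics/s4.png',a)
cv2.imwrite('pics/g4.png',cv2.resize(a[175:345,195:405],None,fx=3.8,fy=3.8,interpolation=2)[:600])
o=np.array([.4595,-.160])+.03*np.array([np.cos(np.radians(6)),np.sin(np.radians(6))]);print(o)
go([*o,.043],-84,s)
E
```

```text
t 18.1 tcp [ 0.5291 -0.1552  0.2008] jawyaw -85.5 F [-0.29 -0.28 -1.24] w 0.0845 q [ 0.39  0.32 -0.26  1.87  0.1   0.96 -1.41]
[ 0.48933566 -0.15686415]
-> [ 0.4893 -0.1569  0.043 ] shift [ 0.1577 -0.0014  0.0399] turn [-0.298 -0.009  0.002]
```

View pics/g4.png

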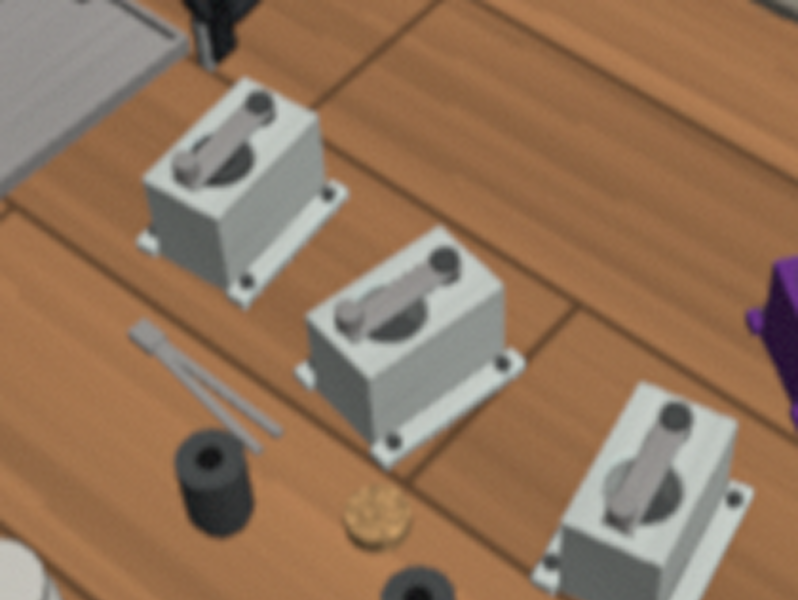

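R's keeper is closed again with its bush flush, and nothing has moved. Grasp head R by its flanks.

Emit:
{"api": "carry_out", "payload": {
  "targets": [0.085,0,-0.0015,0.02,-0.3,0,0,0.085,0,-0.0015,0.04,-0.3,0,0,0.085,0,-0.0015,0.04,-0.3,0,0,0.085,0.05,-0.0015,0.04,-0.3,0,0,0.085,0.1,-0.0015,0.04,-0.3,0,0,0.085,0.14,-0.0015,0.04,-0.3,0,0,0.085,0.1635,-0.0015,0.04,-0.3,0,0,0.085,0.1635,-0.0015,0.04,-0.3,0,0]
}}

```text
clock: 19.15
tcp_pos: [0.4871, -0.1558, 0.0341]
orientation: [2.162, 0.117, -2.174]
contact_force: [0.7, 0.3, -0.6]
grip_width: 0.0849
```

Emit:
{"api": "carry_out", "payload": {
  "targets": [0.05,0,0,0,0,0,0,0.05,0,0,0,0,0,0,0.05,0,0,0,0,0,0,0.05,0,0,0,0,0,0,0.05,0,0,0,0,0,0],
  "squeeze": 50
}}

```text
clock: 19.77
tcp_pos: [0.4882, -0.1565, 0.0352]
orientation: [2.165, 0.116, -2.172]
contact_force: [0.6, -2.3, 6.2]
grip_width: 0.0574
```

```bash
python3 - <<'E'
from h import *
s=state()
# tray slots: far slot first
c=np.array([.538,-.364])
for x in (.063,-.063): go([c[0]+x,c[1],.12],-90,s)
E
```

```text
t 19.77 tcp [ 0.4882 -0.1565  0.0352] jawyaw -84.0 F [ 0.64 -2.26  6.19] w 0.0574 q [ 0.37  0.51 -0.22  2.07  0.19  0.59 -1.45]
-> [ 0.601 -0.364  0.12 ] shift [-0.0855  0.218  -0.0901] turn [1.205 0.037 0.016]
-> [ 0.475 -0.364  0.12 ] shift [-0.0851  0.2048  0.0352] turn [1.205 0.037 0.016]
```

Emit:
{"api": "carry_out", "payload": {
  "targets": [0.05,-0.02,0,0,0,0,0,0.05,-0.05,0,0,0,0,0,0.05,-0.075,0.01,-0.003,0.1,0,0,0.05,-0.085,0.04,-0.015,0.3,0,0,0.05,-0.085,0.075,-0.03,0.5,0,0,0.05,-0.085,0.11,-0.045,0.7,0,0,0.05,-0.085,0.145,-0.06,0.9,0,0,0.05,-0.085,0.18,-0.075,1.1,0.03,0,0.05,-0.085,0.205,-0.085,1.2,0.04,0.02,0.05,-0.085,0.218,-0.091,1.2,0.04,0.02,0.05,-0.085,0.218,-0.091,1.2,0.04,0.02]
}}

```text
clock: 21.15
tcp_pos: [0.6009, -0.3635, 0.118]
orientation: [-2.218, -0.001, 2.223]
contact_force: [-1.2, 0.7, -8.6]
grip_width: 0.0577
```

```bash
python3 - <<'E'
from h import *
s=state()
go([.6025,-.364,.041],-90,s)
a=r.grab_frame('scene');cv2.imwrite('pics/s5.png',a)
E
```

```text
t 21.15 tcp [ 0.6009 -0.3635  0.118 ] jawyaw -90.0 F [-1.15  0.75 -8.61] w 0.0577 q [ 0.57  0.64 -0.17  1.56  0.12  0.95 -1.21]
-> [ 0.6025 -0.364   0.041 ] shift [ 0.077   0.0006 -0.0017] turn [0.    0.025 0.014]
```

Emit:
{"api": "carry_out", "payload": {
  "targets": [0.05,0.02,0,-0.001,0,0,0,0.05,0.04,0,-0.0015,0,0.02,0,0.05,0.055,0,-0.0015,0,0.02,0,0.05,0.065,0,-0.0015,0,0.02,0,0.05,0.07,0,-0.0015,0,0.02,0,0.05,0.073,0,-0.0015,0,0.02,0,0.05,0.075,0,-0.0015,0,0.02,0,0.05,0.075,0,-0.0015,0,0.02,0]
}}

```text
clock: 22.2
tcp_pos: [0.6024, -0.3623, 0.0435]
orientation: [-2.221, -0.003, 2.221]
contact_force: [0.1, 0.6, -9.2]
grip_width: 0.0575
```

```bash
python3 - <<'E'
from h import *
s=state()
E
```

```text
t 22.2 tcp [ 0.6024 -0.3623  0.0435] jawyaw -89.9 F [ 0.07  0.57 -9.18] w 0.0575 q [ 0.56  0.72 -0.16  1.6   0.14  0.83 -1.23]
```

Still hanging (-9 N). Lower in small steps.

Emit:
{"api": "carry_out", "payload": {
  "targets": [0.05,0.001,0,0,0,0,0,0.05,0.002,0,0,0,0,0,0.05,0.003,0,0,0,0,0,0.05,0.0035,0,0,0,0,0,0.05,0.0035,0,0,0,0,0]
}}

```text
clock: 22.82
tcp_pos: [0.6026, -0.3624, 0.0404]
orientation: [-2.221, -0.003, 2.221]
contact_force: [-0.6, 0.5, -6.3]
grip_width: 0.0574
```

Emit:
{"api": "carry_out", "payload": {
  "targets": [0.05,0.001,0,0,0,0,0,0.05,0.0015,0,0,0,0,0,0.062,0.0015,0,0,0,0,0,0.075,0.0015,0,0,0,0,0,0.085,0.0015,0,0,0,0,0,0.085,0.0015,0,0,0,0,0,0.085,-0.05,0,0,0,0,0,0.085,-0.1,0,0,0,0,0,0.085,-0.15,0,0,0,0,0,0.085,-0.15,0,0,0,0,0]
}}

```text
clock: 24.08
tcp_pos: [0.6054, -0.364, 0.196]
orientation: [2.229, -0.002, -2.21]
contact_force: [0.4, -0.8, 0.0]
grip_width: 0.0847
```

```bash
python3 - <<'E'
from h import *
s=state()
go([.5495,-.0058,.19],-102,s);go([.5495,-.0058,.0905],-102,s)
a=r.grab_frame('scene');b=r.grab_frame('top');cv2.imwrite('pics/s6.png',a);cv2.imwrite('pics/t6.png',b)
c=np.zeros((600,790,3),np.uint8)
u=cv2.resize(a[110:360,100:410],None,fx=2.4,fy=2.4,interpolation=2)[:600,:790];c[:u.shape[0],:u.shape[1]]=u
cv2.imwrite('pics/g6.png',c)
E
```

```text
t 24.07 tcp [ 0.6054 -0.364   0.196 ] jawyaw -90.0 F [ 0.35 -0.77  0.02] w 0.0847 q [ 0.57  0.56 -0.18  1.5   0.11  1.08 -1.2 ]
-> [ 0.5495 -0.0058  0.19  ] shift [ 0.0045 -0.3583  0.0557] turn [ 2.408 -0.104 -0.022]
-> [ 0.5495 -0.0058  0.0905] shift [ 0.104  -0.3585  0.0566] turn [ 2.408 -0.104 -0.022]
```

View pics/g6.png

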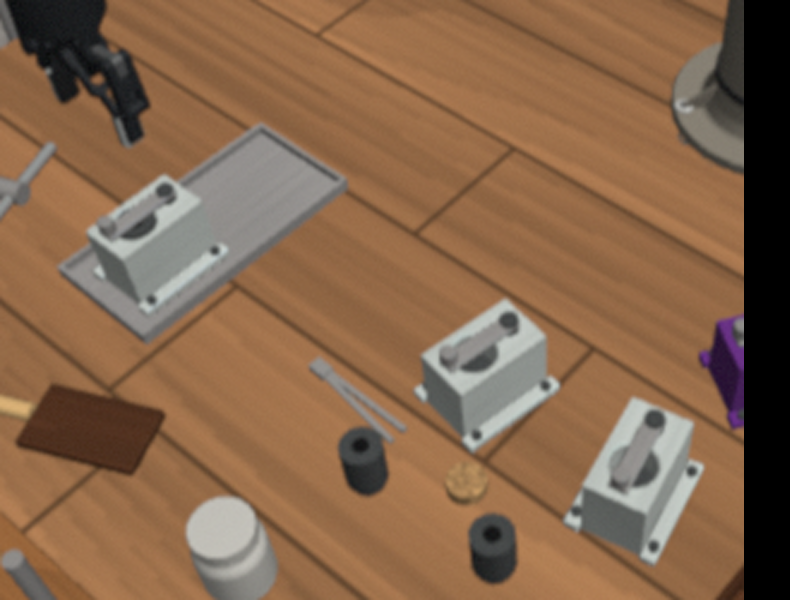

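Head R stands upright in the far tray slot, keeper closed. Next: M's knob.

Emit:
{"api": "carry_out", "payload": {
  "targets": [0.035,0,-0.359,0.056,2.4,-0.1,0,0.035,0,-0.359,0.056,2.4,-0.1,0,0.035,0,-0.359,0.056,2.4,-0.1,0,0.035,0,-0.359,0.056,2.4,-0.1,0,0.035,0,-0.359,0.056,2.4,-0.1,0,0.035,0,-0.359,0.056,2.4,-0.1,0,0.035,0,-0.359,0.056,2.4,-0.1,0,0.035,0,-0.359,0.056,2.4,-0.1,0,0.035,0,-0.359,0.056,2.4,-0.1,0,0.035,0,-0.359,0.056,2.4,-0.1,0]
}}

```text
clock: 25.42
tcp_pos: [0.5463, -0.0052, 0.1908]
orientation: [-2.101, 0.222, 2.119]
contact_force: [-0.1, -0.5, 0.7]
grip_width: 0.0352
```

```bash
python3 - <<'E'
from h import *
s=state()
go([.5495,-.006,.0905],-101,s)
a=r.grab_frame('scene')
for n in ('s0','s4','s6'):
    o=cv2.imread('pics/scene0.png' if n=='s0' else f'pics/{n}.png'); 
    f=lambda i:cv2.cvtColor(i,cv2.COLOR_BGR2GRAY)
    # shift of the L and M heads by template matching against the earlier picture
    for k,(x0,y0,x1,y1) in {'M':(278,262,332,296),'L':(338,276,394,342)}.items():
        m=cv2.matchTemplate(f(a)[y0-20:y1+20,x0-20:x1+20],f(o)[y0:y1,x0:x1],5);_,v,_,l=cv2.minMaxLoc(m);print(n,k,v,l[0]-20,l[1]-20)
E
```

```text
t 25.43 tcp [ 0.5463 -0.0052  0.1908] jawyaw -102.1 F [-0.14 -0.54  0.66] w 0.0352 q [ 0.1   0.33 -0.25  1.89  0.1   0.95 -1.98]
-> [ 0.5495 -0.006   0.0905] shift [ 1.003e-01  1.000e-04 -4.100e-03] turn [-0.216  0.095 -0.   ]
s0 M 0.9992830157279968 0 0
s0 L 0.9993634223937988 0 0
s4 M 0.9992913007736206 0 0
s4 L 0.9994041919708252 0 0
s6 M 0.9993115663528442 0 0
s6 L 0.9993863701820374 0 0
```

Emit:
{"api": "carry_out", "payload": {
  "targets": [0.035,0.04,0,-0.003,-0.2,0.1,0,0.035,0.08,0,-0.003,-0.2,0.1,0,0.035,0.1,0,-0.003,-0.2,0.1,0,0.035,0.1,0,-0.003,-0.2,0.1,0,0.035,0.1,0,-0.003,-0.2,0.1,0,0.035,0.1,-0.006,-0.003,-0.2,0.1,0,0.035,0.1,-0.012,-0.003,-0.2,0.1,0,0.035,0.1,-0.016,-0.003,-0.2,0.1,0,0.035,0.1,-0.018,-0.003,-0.2,0.1,0,0.035,0.1,-0.02,-0.003,-0.2,0.1,0]
}}

```text
clock: 26.72
tcp_pos: [0.5526, 0.0143, 0.0909]
orientation: [-2.121, 0.205, 2.12]
contact_force: [0.3, -0.3, 0.1]
grip_width: 0.0352
```

```bash
cat >> h.py <<'E'
def match(old,boxes):
    a=r.grab_frame('scene');o=cv2.imread(old);f=lambda i:cv2.cvtColor(i,cv2.COLOR_BGR2GRAY)
    for k,(x0,y0,x1,y1) in boxes.items():
        m=cv2.matchTemplate(f(a)[y0-20:y1+20,x0-20:x1+20],f(o)[y0:y1,x0:x1],5);_,v,_,l=cv2.minMaxLoc(m);print(k,round(v,4),l[0]-20,l[1]-20)
    return a
E
python3 - <<'E'
from h import *
s=state()
a=match('pics/s4.png',{'Mflank':(295,268,333,298),'Mcorner':(318,262,334,282)})
cv2.imwrite('pics/g7.png',cv2.resize(a[205:305,260:360],None,fx=6,fy=6,interpolation=2))
E
```

```text
t 26.73 tcp [0.5526 0.0143 0.0909] jawyaw -101.1 F [ 0.31 -0.33  0.12] w 0.0352 q [ 0.05  0.47 -0.24  1.95  0.16  0.74 -2.04]
Mflank 0.8123 0 0
Mcorner 0.9993 0 0
```

View pics/g7.png

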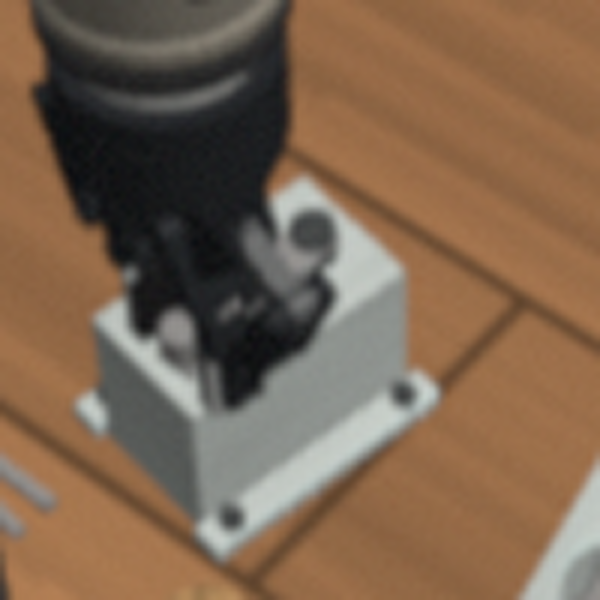

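M swings too: knob moved, flange unmoved, force near 0. Swing it open.

```bash
python3 - <<'E'
from h import *
s=state();P=np.array([.4823,.0064])
for a in (8,18,28,38,48,58,68,78,86):
    u=np.radians(a); pos=[*(P+.07*np.array([np.cos(u),np.sin(u)])),.0905]; go(pos,a-90,s)
E
```

```text
t 26.77 tcp [0.5526 0.0146 0.0909] jawyaw -101.0 F [0.76 0.04 0.17] w 0.0351 q [ 0.05  0.47 -0.24  1.95  0.16  0.74 -2.04]
-> [0.5516 0.0161 0.0905] shift [ 0.0004 -0.0014  0.0013] turn [-3.808e+00 -5.000e-03  1.000e-03]
-> [0.5489 0.028  0.0905] shift [ 0.0004 -0.0125  0.0063] turn [-5.808e+00 -5.000e-03  1.000e-03]
-> [0.5441 0.0393 0.0905] shift [ 0.0004 -0.0226  0.0131] turn [-7.808e+00 -5.000e-03  0.000e+00]
-> [0.5375 0.0495 0.0905] shift [ 0.0004 -0.0314  0.0216] turn [-9.808e+00 -6.000e-03 -0.000e+00]
-> [0.5291 0.0584 0.0905] shift [ 0.0004 -0.0386  0.0315] turn [-1.1808e+01 -6.0000e-03 -1.0000e-03]
-> [0.5194 0.0658 0.0905] shift [ 0.0004 -0.0439  0.0424] turn [-1.3808e+01 -6.0000e-03 -1.0000e-03]
-> [0.5085 0.0713 0.0905] shift [ 0.0004 -0.0472  0.0542] turn [-1.5808e+01 -6.0000e-03 -2.0000e-03]
-> [0.4969 0.0749 0.0905] shift [ 0.0004 -0.0485  0.0663] turn [-1.7808e+01 -6.0000e-03 -2.0000e-03]
-> [0.4872 0.0762 0.0905] shift [ 0.0004 -0.048   0.076 ] turn [ 1.6592e+01 -3.0000e-03  5.0000e-03]
```

Emit:
{"api": "carry_out", "payload": {
  "targets": [0.035,0,0,0.001,-2,0,0,0.035,0,-0.0015,0.0015,-3.8,0,0,0.035,0,-0.0125,0.0065,-5.8,0,0,0.035,0,-0.0225,0.013,-7.8,0,0,0.035,0,-0.0315,0.0215,-9.8,0,0,0.035,0,-0.0385,0.0315,-11.8,0,0,0.035,0,-0.044,0.0425,-13.8,0,0,0.035,0,-0.047,0.054,-15.8,0,0,0.035,0,-0.0485,0.0665,-17.8,0,0,0.035,0,-0.048,0.076,-19.4,0,0,0.035,0,-0.048,0.076,-19.4,0,0]
}}

```text
clock: 28.15
tcp_pos: [0.4867, 0.0761, 0.0907]
orientation: [1.262, 1.175, -1.262]
contact_force: [0.2, -0.7, 0.2]
grip_width: 0.0347
```

```bash
python3 - <<'E'
from h import *
s=state()
go([.652,-.0202,.16],80,s)
E
```

```text
t 28.15 tcp [0.4867 0.0761 0.0907] jawyaw -4.1 F [ 0.25 -0.71  0.16] w 0.0347 q [ 0.27  0.46 -0.67  2.07  0.42  0.75 -0.74]
-> [ 0.652  -0.0202  0.16  ] shift [-0.0693  0.1718  0.0842] turn [-1.6821e+01 -3.0000e-03  1.0000e-03]
```

Emit:
{"api": "carry_out", "payload": {
  "targets": [0.035,-0.05,0,0,0,0,0,0.035,-0.07,0,0,0,0,0,0.07,-0.07,0.172,0.084,-16.8,0,0,0.07,-0.07,0.172,0.084,-16.8,0,0,0.07,-0.07,0.172,0.084,-16.8,0,0,0.07,-0.07,0.172,0.084,-16.8,0,0,0.07,-0.07,0.172,0.084,-16.8,0,0,0.07,-0.07,0.172,0.084,-16.8,0,0,0.07,-0.07,0.172,0.084,-16.8,0,0,0.07,-0.07,0.172,0.084,-16.8,0,0,0.07,-0.07,0.172,0.084,-16.8,0,0,0.07,-0.07,0.172,0.084,-16.8,0,0]
}}

```text
clock: 29.65
tcp_pos: [0.6524, -0.0202, 0.1605]
orientation: [0.142, 1.567, -0.142]
contact_force: [-0.2, 0.3, 0.7]
grip_width: 0.0696
```

```bash
python3 - <<'E'
from h import *
s=state()
go([.652,-.0202,.03],79,s)
a=match('pics/s6.png',{'bush':(242,295,264,318),'Mcorner':(318,262,334,282),'L':(338,276,394,342)});cv2.imwrite('pics/s8.png',a)
b=r.grab_frame('top');cv2.imwrite('pics/t8.png',b)
P=np.array([.4823,.0064]);u=np.radians(-11);B=P+.042*np.array([np.cos(u),np.sin(u)]);print(B)
for c,i in(('scene',a),('top',b)):
    try: bore(c,i,proj(c,[*B,.075])[0])
    except Exception as e: print(c,e)
E
```

```text
t 29.65 tcp [ 0.6524 -0.0202  0.1605] jawyaw 79.6 F [-0.21  0.26  0.68] w 0.0696 q [ 0.57  0.7  -0.95  1.63  0.62  1.14  0.85]
-> [ 0.652  -0.0202  0.03  ] shift [ 1.305e-01 -1.000e-04 -3.000e-04] turn [ 0.126 -0.004 -0.   ]
bush 0.9987 0 0
Mcorner 0.9534 0 0
L 0.9994 0 0
[ 0.52352834 -0.00161398]
scene bore px [297.6 257.3] axes [14.1 18.6] -> [0.5217 0.0009]
top bore px [325.8 219.3] axes [13.5 14.3] -> [0.5222 0.0006]
```

Emit:
{"api": "carry_out", "payload": {
  "targets": [0.07,0.05,0,0,0,0,0,0.07,0.1,0,-0.0005,0,0,0,0.07,0.131,0,-0.0005,0,0,0,0.07,0.131,0,-0.0005,0,0,0,0.07,0.131,0,-0.0005,0,0,0,0.03,0.131,0,-0.0005,0,0,0,0.03,0.131,0,-0.0005,0,0,0,0.03,0.131,0,-0.0005,0,0,0,0.03,0.131,0,-0.0005,0,0,0,0.03,0.131,0,-0.0005,0,0,0],
  "squeeze": 30
}}

```text
clock: 31.0
tcp_pos: [0.6528, -0.02, 0.0314]
orientation: [0.141, 1.564, -0.141]
contact_force: [-2.0, -0.4, 7.8]
grip_width: 0.039
```

```bash
python3 - <<'E'
from h import *
s=state()
go([.523,.0007,.14],79.5,s)
E
```

```text
t 31.0 tcp [ 0.6528 -0.02    0.0314] jawyaw 79.7 F [-2.01 -0.37  7.75] w 0.039 q [ 0.51  0.84 -0.85  1.7   0.76  0.95  0.75]
-> [0.523  0.0007 0.14  ] shift [-0.1089 -0.0029 -0.1312] turn [0.044 0.024 0.001]
```

Emit:
{"api": "carry_out", "payload": {
  "targets": [0.03,-0.05,0,0,0,0,0,0.03,-0.108,0,0,0,0,0,0.03,-0.109,-0.002,-0.05,0,0,0,0.03,-0.109,-0.003,-0.1,0,0,0,0.03,-0.109,-0.003,-0.1315,0,0.02,0,0.03,-0.109,-0.003,-0.1315,0,0.02,0,0.03,-0.109,-0.003,-0.1315,0,0.02,0,0.03,-0.109,-0.003,-0.1315,0,0.02,0]
}}

```text
clock: 32.0
tcp_pos: [0.5237, 0.0005, 0.1403]
orientation: [0.142, 1.565, -0.141]
contact_force: [0.6, -0.6, -1.4]
grip_width: 0.0389
```

```bash
python3 - <<'E'
from h import *
s=state()
go([.5227,.0007,.081],79.5,s)
a=r.grab_frame('scene');cv2.imwrite('pics/s9.png',a);b=r.grab_frame('top');cv2.imwrite('pics/t9.png',b)
# hole in the held bush top: darkest blob near where it should be
q=R.from_rotvec(s['orientation']);p=proj('scene',s['tcp_pos']+q.apply([-.0286,0,0]))[0];print('pred top ctr',p.round(1))
x,y=p.astype(int);g=cv2.cvtColor(a,6)[y-6:y+7,x-8:x+9];print(g)
bore('scene',a,(297.6,257.3))
E
```

```text
t 32.0 tcp [5.237e-01 5.000e-04 1.403e-01] jawyaw 79.7 F [ 0.61 -0.58 -1.42] w 0.0389 q [ 0.68  0.55 -1.03  1.95  0.57  0.97  0.76]
-> [0.5227 0.0007 0.081 ] shift [ 0.0593 -0.     -0.0011] turn [ 0.035  0.014 -0.007]
pred top ctr [294.8 230.2]
[[25 30 43 51 56 44 25 22 27 36 35 36 36 35 37 34 35]
 [28 43 61 68 70 52 26 22 26 33 33 35 37 37 36 36 36]
 [40 59 69 71 69 59 29 20 19 31 35 34 34 33 36 36 40]
 [51 67 73 73 71 63 35 24 22 30 35 34 35 35 39 50 55]
 [60 71 70 71 72 63 36 19 23 27 36 36 35 33 45 58 62]
 [64 72 73 72 72 62 36 20 23 26 31 33 38 39 50 58 60]
 [67 72 73 74 69 63 36 21 19 27 32 27 35 40 44 47 44]
 [64 72 74 73 73 67 44 29 28 24 22 25 26 30 39 38 35]
 [58 72 73 73 75 70 58 49 45 40 26 20 24 34 35 31 35]
 [44 65 72 74 74 74 70 66 63 59 39 20 18 32 32 32 29]
 [41 50 65 71 73 72 74 72 72 64 48 27 22 28 32 31 23]
 [61 41 51 64 70 73 72 73 73 71 53 34 34 30 32 32 22]
 [75 37 37 51 57 63 67 69 68 63 52 41 36 26 33 32 19]]
scene bore px [297.6 251.8] axes [23.3 27.7] -> [ 0.5106 -0.0087]
```

Emit:
{"api": "carry_out", "payload": {
  "targets": [0.03,0.02,0,-0.0011,0,0,0,0.03,0.035,0,-0.0011,0,0,0,0.03,0.045,0,-0.0011,0,0,0,0.03,0.053,0,-0.0011,0,0,0,0.03,0.059,0,-0.0011,0,0,0,0.03,0.059,0,-0.0011,0,0,0]
}}

```text
clock: 32.85
tcp_pos: [0.522, 0.0009, 0.0806]
orientation: [0.142, 1.566, -0.141]
contact_force: [0.7, -1.8, -1.4]
grip_width: 0.0394
```

Slid in without resistance. Release, rise, shut.

Emit:
{"api": "carry_out", "payload": {
  "targets": [0.06,0,0,0,0,0,0,0.06,0,0,0,0,0,0,0.06,0,0,0,0,0,0,0.06,-0.04,0,0,0,0,0,0.06,-0.07,0,0,0,0,0,0.06,-0.07,0,0,0,0,0,0,-0.07,0,0,0,0,0,0,-0.07,0,0,0,0,0,0,-0.07,0,0,0,0,0,0,-0.07,0,0,0,0,0,0,-0.07,0,0,0,0,0]
}}

```text
clock: 34.22
tcp_pos: [0.522, 0.0009, 0.1504]
orientation: [0.142, 1.567, -0.141]
contact_force: [0.3, 0.2, 0.4]
grip_width: -0.0
```

Emit:
{"api": "carry_out", "payload": {
  "targets": [0,0.03,0,0,0,0,0,0,0.04,0,0,0,0,0,0,0.044,0,0,0,0,0,0,0.047,0,0,0,0,0,0,0.05,0,0,0,0,0,0,0.053,0,0,0,0,0,0,0.056,0,0,0,0,0,0,0.059,0,0,0,0,0,0,0.062,0,0,0,0,0,0,0.065,0,0,0,0,0,0,0.0665,0,0,0,0,0]
}}

```text
clock: 35.6
tcp_pos: [0.5225, 0.0012, 0.085]
orientation: [0.142, 1.565, -0.141]
contact_force: [-1.2, -0.6, 5.4]
grip_width: -0.0001
```

Emit:
{"api": "carry_out", "payload": {
  "targets": [0,0.002,0,0,0,0,0,0,0.004,0,0,0,0,0,0,0.006,0,0,0,0,0]
}}

```text
clock: 35.98
tcp_pos: [0.5229, 0.0013, 0.0801]
orientation: [0.142, 1.564, -0.141]
contact_force: [-2.8, -0.1, 5.6]
grip_width: -0.0002
```

Emit:
{"api": "carry_out", "payload": {
  "targets": [0,0.0015,0,0,0,0,0,0,0.003,0,0,0,0,0]
}}

```text
clock: 36.22
tcp_pos: [0.523, 0.0013, 0.0782]
orientation: [0.141, 1.564, -0.142]
contact_force: [-3.4, -0.3, 6.3]
grip_width: 0.0
```

Emit:
{"api": "carry_out", "payload": {
  "targets": [0,0.0015,0,0,0,0,0,0,0.003,0,0,0,0,0]
}}

```text
clock: 36.48
tcp_pos: [0.523, 0.0013, 0.077]
orientation: [0.14, 1.564, -0.144]
contact_force: [-10.3, -2.8, 26.9]
grip_width: -0.0001
```

Home on M too (27 N at 77 mm). Retreat and go to its open knob.

Emit:
{"api": "carry_out", "payload": {
  "targets": [0.036,-0.04,0,0,0,0,0,0.036,-0.08,0,0,0,0,0,0.036,-0.09,0,0,0,0,0]
}}

```text
clock: 36.85
tcp_pos: [0.5247, 0.0022, 0.1701]
orientation: [0.14, 1.559, -0.143]
contact_force: [-0.5, 0.7, -1.1]
grip_width: 0.036
```

```bash
python3 - <<'E'
from h import *
s=state();P=np.array([.4818,.0066])
b=np.radians(79.5);pos=P+.07*np.array([np.cos(b),np.sin(b)])
go([*pos,.168],-10.5,s)
a=match('pics/s6.png',{'Mcorner':(318,262,334,282),'L':(338,276,394,342)});cv2.imwrite('pics/s10.png',a)
p=proj('scene',[*pos,.102])[0];x,y=p.astype(int);print(p);print(cv2.cvtColor(a,6)[y-9:y+10,x-10:x+11])
E
```

```text
t 36.85 tcp [0.5247 0.0022 0.1701] jawyaw 79.7 F [-0.54  0.68 -1.07] w 0.036 q [ 0.7   0.51 -1.06  1.93  0.53  1.01  0.79]
-> [0.4946 0.0754 0.168 ] shift [ 0.0017  0.0667 -0.0428] turn [-17.967   0.053   0.081]
Mcorner 0.9379 1 0
L 0.9994 0 0
[332.59214504 259.52382472]
[[149 160 178 189 183 162 136 122 119 119 119 120 120 118 114 105  97  84
   87  94 105]
 [147 149 160 170 160 145 129 120 121 118 120 118 119 121 119 116 109 103
   91  87  87]
 [145 147 150 153 147 137 129 121 120 121 120 120 119 121 120 119 117 114
  107  97  89]
 [144 146 148 147 144 139 130 122 120 120 120 122 121 120 121 120 120 118
  119 112 104]
 [146 146 146 147 145 144 134 126 123 121 123 121 121 121 121 119 118 121
  119 120 115]
 [147 146 146 146 147 148 143 133 125 123 121 122 122 119 121 122 122 120
  120 120 119]
 [144 146 147 144 147 148 147 144 132 125 124 129 125 126 121 120 121 121
  120 120 118]
 [137 146 149 147 146 147 146 144 138 134 132 135 135 133 127 122 121 120
  121 118 110]
 [120 138 147 147 147 145 144 138 138 139 139 139 143 141 137 125 122 121
  120 113  99]
 [109 118 136 148 149 148 1
[... 163 characters left out ...]
6 117 135 147 142 122 105 122 134 141 142 135 123 109 109 102
   87  84  93]
 [143 136 122 111 118 135 140 119  87  92 110 122 124 120 110 101  97  86
   83  92 109]
 [144 145 138 127 115 119 129 117  82  73  82  93  99 103 104 101  89  81
   92 106 118]
 [144 145 145 140 128 112 111 113  92  72  73  86  95  99 100  96  87  91
  105 114 119]
 [145 144 146 144 142 127 110 107 105  90  86  90  96  96  92  86  93 107
  115 120 120]
 [144 144 148 146 148 136 127 126 113 108 112 104  94  86  84  92 105 116
  120 121 120]
 [146 147 147 147 142 139 151 160 141 126 123 105  84  82  89 104 115 121
  122 122 120]
 [144 144 145 142 127 120 139 165 173 162 142 104  82  87 102 113 119 120
  123 123 122]]
```

The knob appears at (333.3,259.7) against a predicted (332.6,259.5), so the straddle target is right.

Emit:
{"api": "carry_out", "payload": {
  "targets": [0.036,0,0.067,-0.043,2,0.05,0.08,0.036,0,0.067,-0.043,4,0.05,0.08,0.036,0,0.067,-0.043,6,0.05,0.08,0.036,0,0.067,-0.043,8,0.05,0.08,0.036,0,0.067,-0.043,10,0.05,0.08,0.036,0,0.067,-0.043,12,0.05,0.08,0.036,0,0.067,-0.043,14,0.05,0.08,0.036,0,0.067,-0.043,16,0.05,0.08,0.036,0,0.067,-0.043,18.03,0.05,0.08,0.036,0,0.067,-0.043,18.03,0.05,0.08,0.036,0,0.067,-0.043,18.03,0.05,0.08]
}}

```text
clock: 38.28
tcp_pos: [0.4939, 0.0755, 0.169]
orientation: [1.347, 1.116, -1.332]
contact_force: [0.7, 0.2, -0.4]
grip_width: 0.0358
```

```bash
python3 - <<'E'
from h import *
s=state()
go([.4946,.0754,.091],-10.5,s)
E
```

```text
t 38.27 tcp [0.4939 0.0755 0.169 ] jawyaw -10.3 F [ 0.68  0.23 -0.43] w 0.0358 q [ 0.34  0.35 -0.73  2.    0.3   0.89 -0.73]
-> [0.4946 0.0754 0.091 ] shift [0.078  0.0001 0.0003] turn [ 0.041 -0.057 -0.09 ]
```

Emit:
{"api": "carry_out", "payload": {
  "targets": [0.036,0.04,0,0,0,0,0,0.036,0.0775,0,0,0,-0.06,-0.09,0.036,0.0775,0,0,0,-0.06,-0.09,0.036,0.0775,0,0,0,-0.06,-0.09,0.019,0.0775,0,0,0,-0.06,-0.09,0.019,0.0775,0,0,0,-0.06,-0.09,0.019,0.0775,0,0,0,-0.06,-0.09]
}}

```text
clock: 39.15
tcp_pos: [0.4949, 0.0757, 0.0921]
orientation: [1.341, 1.118, -1.34]
contact_force: [1.0, -0.8, -0.6]
grip_width: 0.0192
```

```bash
python3 - <<'E'
from h import *
s=state();P=np.array([.4818,.0066])
for a in (71,62,53,44,35,26,17,8,-1,-9,-12):
    u=np.radians(a); pos=[*(P+.07*np.array([np.cos(u),np.sin(u)])),.0905]; go(pos,a-90,s)
E
```

```text
t 39.15 tcp [0.4949 0.0757 0.0921] jawyaw -10.3 F [ 0.96 -0.79 -0.64] w 0.0192 q [ 0.27  0.47 -0.67  2.05  0.42  0.76 -0.84]
-> [0.5046 0.0728 0.0905] shift [0.0016 0.01   0.0011] turn [ 1.741e+00  1.000e-03 -1.300e-02]
-> [0.5147 0.0684 0.0905] shift [0.0016 0.0207 0.0037] turn [ 3.541 -0.    -0.013]
-> [0.5239 0.0625 0.0905] shift [0.0016 0.0309 0.0078] turn [ 5.341e+00 -1.000e-03 -1.300e-02]
-> [0.5322 0.0552 0.0905] shift [0.0016 0.0403 0.0135] turn [ 7.141e+00 -2.000e-03 -1.300e-02]
-> [0.5391 0.0468 0.0905] shift [0.0016 0.0487 0.0206] turn [ 8.941e+00 -3.000e-03 -1.300e-02]
-> [0.5447 0.0373 0.0905] shift [0.0016 0.0559 0.0289] turn [ 1.0741e+01 -4.0000e-03 -1.3000e-02]
-> [0.5487 0.0271 0.0905] shift [0.0016 0.0617 0.0382] turn [ 1.2541e+01 -5.0000e-03 -1.3000e-02]
-> [0.5511 0.0163 0.0905] shift [0.0016 0.0659 0.0484] turn [ 1.4341e+01 -6.0000e-03 -1.2000e-02]
-> [0.5518 0.0054 0.0905] shift [0.0017 0.0685 0.059 ] turn [ 1.6141e+01 -8.0000e-03 -1.2000e-02]
-> [ 0.5509 -0.0044  0.0905] shift [0.0017 0.0694 0.0688] turn [ 1.7741e+01 -9.0000e-03 -1.2000e-02]
-> [ 0.5503 -0.008   0.0905] shift [0.0017 0.0694 0.0724] turn [-1.7659e+01  1.1000e-02 -9.0000e-03]
```

Emit:
{"api": "carry_out", "payload": {
  "targets": [0.019,0.001,0.01,0.001,1.74,0,0,0.019,0.001,0.0205,0.0035,3.54,0,0,0.019,0.001,0.031,0.008,5.34,0,0,0.019,0.001,0.0405,0.0135,7.14,0,0,0.019,0.001,0.0485,0.0205,8.94,0,0,0.019,0.001,0.056,0.029,10.74,0,0,0.019,0.001,0.0615,0.038,12.54,0,0,0.019,0.001,0.066,0.0485,14.34,0,0,0.019,0.001,0.0685,0.059,16.14,0,0,0.019,0.001,0.0695,0.067,17.74,0,0,0.019,0.001,0.0695,0.0685,17.74,0,0,0.019,0.001,0.0695,0.0685,17.74,0,0]
}}

```text
clock: 40.65
tcp_pos: [0.5511, -0.0038, 0.0913]
orientation: [-2.143, 0.165, 2.14]
contact_force: [-0.1, 1.0, -0.3]
grip_width: 0.019
```

Emit:
{"api": "carry_out", "payload": {
  "targets": [0.019,0,0.0015,0,0,0,0,0.019,0,0.003,0,0,0,0,0.019,0,0.003,0,0,0,0]
}}

```text
clock: 41.02
tcp_pos: [0.5508, -0.0064, 0.0914]
orientation: [-2.143, 0.164, 2.14]
contact_force: [0.8, 1.1, -0.4]
grip_width: 0.0184
```

Emit:
{"api": "carry_out", "payload": {
  "targets": [0.019,0,0.0015,0,0,0,0,0.019,0,0.0025,0,0,0,0,0.019,0,0.0025,0,0,0,0]
}}

```text
clock: 41.4
tcp_pos: [0.5506, -0.009, 0.0914]
orientation: [-2.143, 0.164, 2.139]
contact_force: [1.7, 2.0, -0.8]
grip_width: 0.0192
```

Emit:
{"api": "carry_out", "payload": {
  "targets": [0.019,0,-0.001,0,0,0,0,0.035,0,-0.001,0,0,0,0,0.035,0,-0.001,0,0,0,0,0.035,-0.05,-0.001,0,0,0,0,0.085,-0.11,-0.001,0.0,0,0,0,0.085,-0.12,-0.12,0,0,0,0,0.085,-0.12,-0.12,0,0,0,0,0.085,-0.12,-0.12,0,0,0,0]
}}

```text
clock: 42.4
tcp_pos: [0.5686, 0.1158, 0.2123]
orientation: [-2.148, 0.152, 2.141]
contact_force: [-1.0, -0.1, 0.2]
grip_width: 0.0852
```

```bash
python3 - <<'E'
from h import *
s=state()
a=match('pics/s6.png',{'M':(278,250,332,296),'Mcorner':(318,262,334,282),'L':(338,276,394,342)});cv2.imwrite('pics/s11.png',a)
b=r.grab_frame('top');cv2.imwrite('pics/t11.png',b)
u=cv2.resize(a[225:350,270:400],None,fx=3,fy=4*.75,interpolation=2);v=cv2.resize(b[195:257,300:360],None,fx=6.05,fy=6.05,interpolation=2)[:375]
cv2.imwrite('pics/g11.png',np.hstack([u,v])); print(u.shape,v.shape)
E
```

```text
t 42.4 tcp [0.5686 0.1158 0.2123] jawyaw -98.3 F [-1.01 -0.07  0.21] w 0.0852 q [-0.03  0.36 -0.34  1.79  0.14  1.01 -2.15]
M 0.9765 0 0
Mcorner 0.9908 0 0
L 0.9994 0 0
(375, 390, 3) (375, 363, 3)
```

View pics/g11.png

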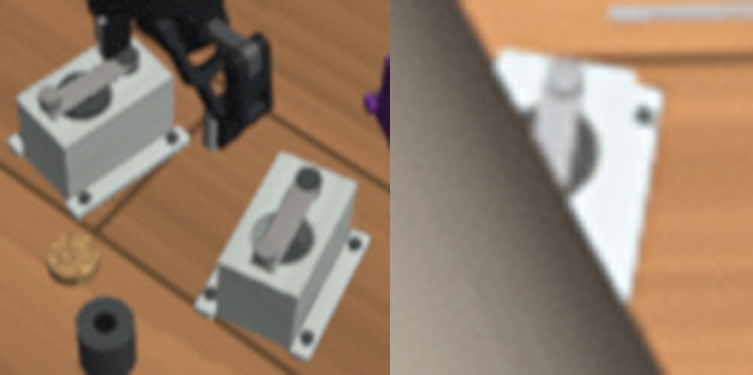

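M's keeper is shut, with the bar along the block axis in both views. I'm near L, so flex L next.

```bash
python3 - <<'E'
from h import *
s=state()
go([.5555,.186,.19],-78,s);go([.5555,.186,.0905],-78,s)
E
```

```text
t 42.5 tcp [0.5684 0.1097 0.2112] jawyaw -98.7 F [-0.32 -1.01  0.73] w 0.0848 q [-0.03  0.36 -0.34  1.79  0.14  1.01 -2.15]
-> [0.5555 0.186  0.19  ] shift [ 0.0212 -0.0734  0.0244] turn [-4.144e+00 -1.700e-02 -3.000e-03]
-> [0.5555 0.186  0.0905] shift [ 0.1207 -0.0734  0.0245] turn [-4.144e+00 -1.700e-02 -3.000e-03]
```

Emit:
{"api": "carry_out", "payload": {
  "targets": [0.035,0.02,-0.073,0.0245,-2,0,0,0.035,0.02,-0.073,0.0245,-4.14,0,0,0.035,0.02,-0.073,0.0245,-4.14,0,0,0.035,0.02,-0.073,0.0245,-4.14,0,0,0.035,0.02,-0.073,0.0245,-4.14,0,0,0.035,0.06,-0.073,0.0245,-4.14,0,0,0.035,0.1,-0.073,0.0245,-4.14,0,0,0.035,0.12,-0.073,0.0245,-4.14,0,0,0.035,0.12,-0.073,0.0245,-4.14,0,0,0.035,0.12,-0.073,0.0245,-4.14,0,0]
}}

```text
clock: 43.75
tcp_pos: [0.5566, 0.1858, 0.0926]
orientation: [2.115, 0.221, -2.108]
contact_force: [0.9, -0.1, 0.9]
grip_width: 0.0351
```

Emit:
{"api": "carry_out", "payload": {
  "targets": [0.035,0,-0.006,0,0,0,0,0.035,0,-0.01,0,0,0,0,0.035,0,-0.012,0,0,0,0,0.035,0,-0.014,0,0,0,0,0.035,0,-0.014,0,0,0,0]
}}

```text
clock: 44.38
tcp_pos: [0.5542, 0.1994, 0.0928]
orientation: [2.116, 0.22, -2.107]
contact_force: [2.0, -4.4, 2.5]
grip_width: 0.0349
```

```bash
python3 - <<'E'
from h import *
s=state()
a=match('pics/s11.png',{'Lcorner':(372,322,396,346),'Lright':(380,300,396,320),'M':(272,235,332,296)});cv2.imwrite('pics/s12.png',a)
E
```

```text
t 44.38 tcp [0.5542 0.1994 0.0928] jawyaw -78.1 F [ 2.05 -4.36  2.47] w 0.0349 q [-0.15  0.53 -0.39  1.86  0.28  0.8  -2.05]
Lcorner 0.9733 1 0
Lright 0.677 -20 -9
M 0.7538 -1 -3
```

L resists with 4.4 N and the head itself shifts, so it is seized and goes to the repair box. Back off.

Emit:
{"api": "carry_out", "payload": {
  "targets": [0.035,0,0.01,0,0,0,0,0.035,0,0.011,0,0,0,0,0.035,-0.05,0.011,0,0,0,0,0.035,-0.1,0.011,0,0,0,0,0.085,-0.12,-0.05,0,0,0,0,0.085,-0.12,-0.1,-0.05,0,0,0,0.085,-0.12,-0.12,-0.05,0,0,0,0.085,-0.12,-0.12,-0.05,0,0,0]
}}

```text
clock: 45.42
tcp_pos: [0.5759, 0.3305, 0.2122]
orientation: [2.113, 0.228, -2.108]
contact_force: [-0.7, -0.4, -0.4]
grip_width: 0.0847
```

```bash
python3 - <<'E'
from h import *
s=state()
a=match('pics/s11.png',{'L':(338,276,394,342),'M':(272,235,332,296)});cv2.imwrite('pics/s13.png',a)
b=r.grab_frame('top');cv2.imwrite('pics/t13.png',b)
u=cv2.resize(a[225:350,268:402],None,fx=4,fy=4,interpolation=2)
cv2.imwrite('pics/g13.png',u)
E
```

```text
t 45.42 tcp [0.5759 0.3305 0.2122] jawyaw -77.8 F [-0.73 -0.45 -0.36] w 0.0847 q [-0.3   0.51 -0.45  1.58  0.24  1.1  -2.16]
L 0.838 1 0
M 0.7544 -1 -3
```

View pics/g13.png

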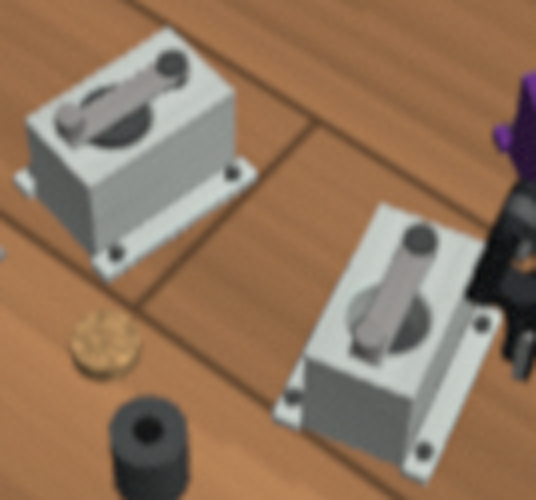

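```bash
python3 - <<'E'
from h import *
s=state()
f=lambda x,y:np.array([x/4+268-.4,y/4+225-.4])
for n,p,k,hs in(('M',(172,65),(70,118),((117,252),(233,172))),('L',(420,239),(370,330),((424,452),(483,324)))):
    P=onz('scene',f(*p),.088)[0];K=onz('scene',f(*k),.102)[0];d=K-P;h=onz('scene',[f(*q) for q in hs],.010);e=h[0]-h[1]
    y1=np.arctan2(e[1],e[0])
    print(n,'pivot',P.round(4),'knob',K.round(4),'yawkeeper',np.degrees(np.arctan2(d[1],d[0])).round(1),np.linalg.norm(d).round(3),'yaw flange holes',np.degrees(y1).round(1),np.linalg.norm(e).round(3),'origin',(P+.03*np.array([np.cos(y1),np.sin(y1)])).round(4))
a=cv2.imread('pics/s13.png')
b=cv2.imread('pics/t13.png')
bore('scene',a,f(117,125));bore('scene',a,f(395,325))
bx=onz('scene',[[0,0]],.03)
go([.515,.178,.2],-78,s)
E
```

```text
t 45.52 tcp [0.5771 0.3265 0.2122] jawyaw -78.1 F [ 0.81 -0.75 -0.39] w 0.0849 q [-0.3   0.51 -0.44  1.58  0.24  1.1  -2.16]
M pivot [0.4771 0.0006] knob [ 0.5463 -0.0112] yawkeeper -9.6 0.07 yaw flange holes -11.0 0.084 origin [ 0.5066 -0.0051]
L pivot [0.4843 0.1715] knob [0.5505 0.1879] yawkeeper 13.9 0.068 yaw flange holes 13.5 0.085 origin [0.5135 0.1785]
scene bore px [296.9 252.7] axes [15.3 30.6] -> [ 0.5135 -0.0084]
scene bore px [365.2 303.9] axes [18.  24.7] -> [0.5243 0.1831]
-> [0.515 0.178 0.2  ] shift [0.0121 0.1324 0.0915] turn [-0.011 -0.031 -0.013]
```

```bash
python3 - <<'E'
from h import *
s=state()
go([.514,.1787,.2],-76.5,s);go([.514,.1787,.0375],-76.5,s)
E
```

```text
t 45.52 tcp [0.5771 0.3265 0.2122] jawyaw -78.1 F [ 0.81 -0.75 -0.39] w 0.0849 q [-0.3   0.51 -0.44  1.58  0.24  1.1  -2.16]
-> [0.514  0.1787 0.2   ] shift [0.0121 0.1315 0.0924] turn [-0.311 -0.031 -0.013]
-> [0.514  0.1787 0.0375] shift [0.1746 0.1313 0.0928] turn [-0.311 -0.031 -0.013]
```

Emit:
{"api": "carry_out", "payload": {
  "targets": [0.085,0.005,0.045,0.03,-0.3,0,0,0.085,0.012,0.09,0.065,-0.3,0,0,0.085,0.012,0.131,0.0925,-0.3,0,0,0.085,0.012,0.131,0.0925,-0.3,0,0,0.085,0.012,0.131,0.0925,-0.3,0,0,0.085,0.06,0.131,0.0925,-0.3,0,0,0.085,0.11,0.131,0.0925,-0.3,0,0,0.085,0.15,0.131,0.0925,-0.3,0,0,0.085,0.1735,0.131,0.0925,-0.3,0,0,0.085,0.1735,0.131,0.0925,-0.3,0,0,0.085,0.1735,0.131,0.0925,-0.3,0,0]
}}

```text
clock: 46.9
tcp_pos: [0.515, 0.1802, 0.0395]
orientation: [2.101, 0.248, -2.092]
contact_force: [0.3, 0.5, 0.1]
grip_width: 0.0854
```

Emit:
{"api": "carry_out", "payload": {
  "targets": [0.05,0,0,0,0,0,0,0.05,0,0,0,0,0,0,0.05,0,0,0,0,0,0,0.05,0,0,0,0,0,0,0.05,0,0,0,0,0,0],
  "squeeze": 50
}}

```text
clock: 47.52
tcp_pos: [0.5162, 0.1806, 0.041]
orientation: [2.104, 0.248, -2.089]
contact_force: [-0.6, -0.3, 4.7]
grip_width: 0.0574
```

```bash
python3 - <<'E'
from h import *
s=state()
go([.517,.360,.14],-90,s);go([.517,.360,.044],-90,s)
E
```

```text
t 47.52 tcp [0.5162 0.1806 0.041 ] jawyaw -76.5 F [-0.61 -0.26  4.75] w 0.0574 q [-0.15  0.55 -0.38  1.99  0.33  0.65 -2.08]
-> [0.517 0.36  0.14 ] shift [-0.0988 -0.1742 -0.0433] turn [ 2.697 -0.08   0.005]
-> [0.517 0.36  0.044] shift [-0.0028 -0.1743 -0.0427] turn [ 2.697 -0.08   0.005]
```

Emit:
{"api": "carry_out", "payload": {
  "targets": [0.05,-0.02,0,0,0,0,0,0.05,-0.05,0,0,0,0,0,0.05,-0.085,0,0,0.2,0,0,0.05,-0.098,-0.03,-0.008,0.6,0,0,0.05,-0.098,-0.065,-0.016,1,0,0,0.05,-0.098,-0.1,-0.025,1.5,0,0,0.05,-0.098,-0.135,-0.034,2,-0.05,0,0.05,-0.098,-0.16,-0.041,2.5,-0.08,0,0.05,-0.098,-0.175,-0.0455,2.7,-0.08,0,0.05,-0.098,-0.175,-0.0455,2.7,-0.08,0,0.05,-0.098,-0.175,-0.0455,2.7,-0.08,0]
}}

```text
clock: 48.9
tcp_pos: [0.5191, 0.3591, 0.1387]
orientation: [2.22, -0.003, -2.222]
contact_force: [0.1, -0.9, -8.8]
grip_width: 0.0574
```

```bash
python3 - <<'E'
from h import *
s=state()
go([.519,.361,.048],-90,s)
a=r.grab_frame('scene');cv2.imwrite('pics/s14.png',a);cv2.imwrite('pics/g14.png',cv2.resize(a[215:435,340:520],None,fx=2.7,fy=2.7,interpolation=2))
E
```

```text
t 48.9 tcp [0.5191 0.3591 0.1387] jawyaw -90.1 F [ 0.15 -0.92 -8.8 ] w 0.0574 q [-0.41  0.53 -0.4   1.72  0.25  0.93 -2.48]
-> [0.519 0.361 0.048] shift [ 0.0907 -0.0021 -0.    ] turn [-0.014  0.009 -0.021]
```

View pics/g14.png

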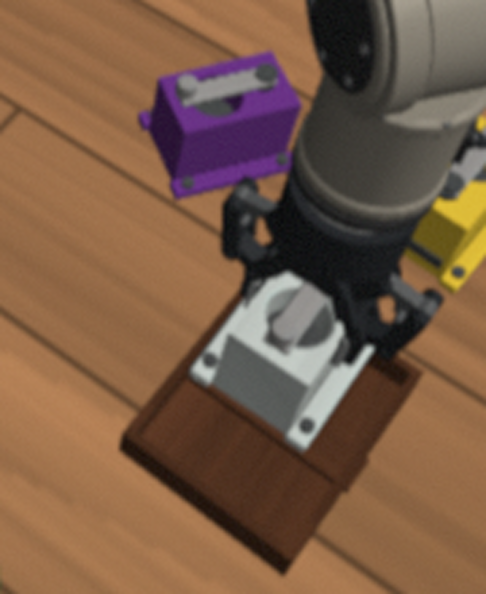

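```bash
python3 - <<'E'
from h import *
c=[(123,436),(285,565),(418,373)]
W=onz('scene',[(x/2.7+340-.3,y/2.7+215-.3) for x,y in c],.032);print(W.round(4),'centre',((W[0]+W[2])/2).round(4))
E
```

```text
[[0.6073 0.2944]
 [0.6136 0.4295]
 [0.432  0.4329]] centre [0.5197 0.3636]
```

Emit:
{"api": "carry_out", "payload": {
  "targets": [0.05,0.02,-0.001,0,0,0,0,0.05,0.04,-0.002,0,0,0,0,0.05,0.055,-0.002,0,0,0,0,0.05,0.055,-0.002,0,0,0,0]
}}

```text
clock: 49.45
tcp_pos: [0.518, 0.36, 0.0815]
orientation: [2.216, -0.006, -2.224]
contact_force: [-0.2, 0.0, -8.7]
grip_width: 0.0571
```

Emit:
{"api": "carry_out", "payload": {
  "targets": [0.05,0.01,-0.001,-0.001,0,0,0,0.05,0.018,-0.001,-0.001,0,0,0,0.05,0.025,-0.001,-0.001,0,0,0,0.05,0.029,-0.001,-0.001,0,0,0,0.05,0.031,-0.001,-0.001,0,0,0,0.05,0.0325,-0.001,-0.001,0,0,0,0.05,0.0335,-0.001,-0.001,0,0,0,0.05,0.0335,-0.001,-0.001,0,0,0]
}}

```text
clock: 50.45
tcp_pos: [0.5189, 0.361, 0.0486]
orientation: [2.216, -0.006, -2.224]
contact_force: [-3.0, -1.8, -3.7]
grip_width: 0.0575
```

Touching down (load from -8.7 to -3.7 N). One more step, then release.

Emit:
{"api": "carry_out", "payload": {
  "targets": [0.05,0.001,0,0,0,0,0,0.05,0.0015,0,0,0,0,0,0.062,0.0015,0,0,0,0,0,0.075,0.0015,0,0,0,0,0,0.085,0.0015,0,0,0,0,0,0.085,0.0015,0,0,0,0,0,0.085,-0.05,0,0,0,0,0,0.085,-0.1,0,0,0,0,0,0.085,-0.15,0,0,0,0,0,0.085,-0.15,0,0,0,0,0]
}}

```text
clock: 51.7
tcp_pos: [0.5215, 0.3637, 0.2035]
orientation: [-2.224, 0.0, 2.216]
contact_force: [-0.5, 0.0, 0.3]
grip_width: 0.0849
```

```bash
python3 - <<'E'
from h import *
s=state()
a=match('pics/s13.png',{'M':(272,235,332,296)});cv2.imwrite('pics/s15.png',a);b=r.grab_frame('top');cv2.imwrite('pics/t15.png',b)
# head in box: white blob
hsv=cv2.cvtColor(a,cv2.COLOR_BGR2HSV);m=((hsv[...,1]<45)&(hsv[...,2]>120)).astype(np.uint8)
k,l,st,c=cv2.connectedComponentsWithStats(m)
for j in range(1,k):
    if st[j,4]>600 and 190<c[j][1]<420: print(st[j],c[j].round(1),onz('scene',c[j],.075).round(3))
go([.5478,-.0092,.2],-101,s)
E
```

```text
t 51.7 tcp [0.5215 0.3637 0.2035] jawyaw -90.1 F [-0.47  0.03  0.3 ] w 0.0849 q [-0.4   0.47 -0.42  1.66  0.22  1.05 -2.46]
M 0.9993 0 0
[ 125  162  119   87 4214] [183.6 204.2] [[ 0.574 -0.311]]
[ 275  232   57   63 1743] [304.6 262.2] [[0.522 0.021]]
[    0   278   201   202 20537] [ 66.9 411.8] [[ 1.034 -0.095]]
[ 178  317   37   45 1121] [196.7 337.6] [[ 0.79  -0.025]]
[ 411  324   62   77 2011] [445.7 357.3] [[0.523 0.368]]
-> [ 0.5478 -0.0092  0.2   ] shift [ 0.003   0.3728 -0.0269] turn [ 2.181 -0.038  0.022]
```

L stands in the box. M hasn't moved since the last measurement. Go grasp M.

```bash
python3 - <<'E'
from h import *
s=state()
go([.5068,-.005,.2],-100.5,s)
E
```

```text
t 51.8 tcp [0.5195 0.3614 0.1988] jawyaw -90.1 F [-0.25  0.76 -0.64] w 0.0849 q [-0.4   0.47 -0.42  1.67  0.22  1.05 -2.46]
-> [ 0.5068 -0.005   0.2   ] shift [1.000e-04 3.665e-01 1.210e-02] turn [ 2.082  0.028 -0.045]
```

Emit:
{"api": "carry_out", "payload": {
  "targets": [0.085,0,0.3687,0.0145,2.1,-0.04,0,0.085,0,0.3687,0.0145,2.1,-0.04,0,0.085,0,0.3687,0.0145,2.1,-0.04,0,0.085,0,0.3687,0.0145,2.1,-0.04,0,0.085,0,0.3687,0.0145,2.1,-0.04,0,0.085,0,0.3687,0.0145,2.1,-0.04,0,0.085,0,0.3687,0.0145,2.1,-0.04,0,0.085,0,0.3687,0.0145,2.1,-0.04,0,0.085,0,0.3687,0.0145,2.1,-0.04,0,0.085,0,0.3687,0.0145,2.1,-0.04,0]
}}

```text
clock: 53.05
tcp_pos: [0.5044, -0.0058, 0.1999]
orientation: [-2.121, 0.198, 2.134]
contact_force: [0.3, 0.2, 0.2]
grip_width: 0.0852
```

```bash
python3 - <<'E'
from h import *
s=state()
go([.5068,-.005,.0375],-100.5,s)
match('pics/s13.png',{'Mfront':(268,262,300,296),'M':(272,235,332,296)})
E
```

```text
t 53.05 tcp [ 0.5044 -0.0058  0.1999] jawyaw -100.4 F [0.28 0.25 0.18] w 0.0852 q [ 0.13  0.25 -0.28  1.97  0.09  0.94 -1.95]
-> [ 0.5068 -0.005   0.0375] shift [ 0.1624 -0.0019 -0.0032] turn [ 0.01   0.069 -0.048]
Mfront 0.9992 0 0
M 0.9993 0 0
```

Emit:
{"api": "carry_out", "payload": {
  "targets": [0.085,0.05,-0.002,-0.003,0,0.07,-0.05,0.085,0.1,-0.002,-0.003,0,0.07,-0.05,0.085,0.14,-0.002,-0.003,0,0.07,-0.05,0.085,0.1625,-0.002,-0.003,0,0.07,-0.05,0.085,0.1625,-0.002,-0.003,0,0.07,-0.05,0.085,0.1625,-0.002,-0.003,0,0.07,-0.05]
}}

```text
clock: 53.85
tcp_pos: [0.5074, -0.0048, 0.0383]
orientation: [-2.127, 0.194, 2.124]
contact_force: [0.1, -0.4, 0.4]
grip_width: 0.0851
```

Emit:
{"api": "carry_out", "payload": {
  "targets": [0.05,0,0,0,0,0,0,0.05,0,0,0,0,0,0,0.05,0,0,0,0,0,0,0.05,0,0,0,0,0,0,0.05,0,0,0,0,0,0],
  "squeeze": 50
}}

```text
clock: 54.48
tcp_pos: [0.5084, -0.0052, 0.0397]
orientation: [-2.13, 0.195, 2.122]
contact_force: [-1.5, -1.2, 7.5]
grip_width: 0.0572
```

```bash
python3 - <<'E'
from h import *
s=state()
# near slot; head R in the far slot: find its near flange edge in scene picture s15 via white blob of the tray head
go([.474,-.364,.13],-90,s);go([.474,-.364,.05],-90,s)
E
```

```text
t 54.48 tcp [ 0.5084 -0.0052  0.0397] jawyaw -100.5 F [-1.53 -1.23  7.52] w 0.0572 q [ 0.08  0.49 -0.23  2.08  0.2   0.58 -2.05]
-> [ 0.474 -0.364  0.13 ] shift [-0.0903  0.359  -0.0318] turn [-2.094e+00 -4.300e-02  1.000e-03]
-> [ 0.474 -0.364  0.05 ] shift [-0.0103  0.3591 -0.0315] turn [-2.094e+00 -4.300e-02  1.000e-03]
```

Emit:
{"api": "carry_out", "payload": {
  "targets": [0.05,-0.02,0,0,0,0,0,0.05,-0.055,0,0,0,0,0,0.05,-0.095,0.003,0.016,-0.2,0,0,0.05,-0.115,0.02,0.03,-0.4,0,0,0.05,-0.115,0.06,0.0225,-0.8,0,0,0.05,-0.115,0.105,0.014,-1.1,0,0,0.05,-0.115,0.15,0.006,-1.4,0,0,0.05,-0.115,0.195,-0.002,-1.7,0,0,0.05,-0.115,0.24,-0.0105,-2,0,0,0.05,-0.115,0.285,-0.019,-2.1,0,0,0.05,-0.115,0.33,-0.027,-2.1,-0.04,0,0.05,-0.115,0.355,-0.032,-2.1,-0.04,0]
}}

```text
clock: 55.98
tcp_pos: [0.4728, -0.3627, 0.1538]
orientation: [-2.218, 0.003, 2.222]
contact_force: [-0.3, 0.2, -8.2]
grip_width: 0.0577
```

```bash
python3 - <<'E'
from h import *
s=state()
go([.475,-.363,.06],-90,s);go([.475,-.363,.0447],-90,s)
a=r.grab_frame('scene');cv2.imwrite('pics/s16.png',a)
E
```

```text
t 55.98 tcp [ 0.4728 -0.3627  0.1538] jawyaw -90.2 F [-0.3   0.16 -8.19] w 0.0577 q [ 0.67  0.44 -0.16  1.81  0.09  0.9  -1.1 ]
-> [ 0.475 -0.363  0.06 ] shift [ 0.0938  0.0003 -0.0023] turn [-0.031  0.021  0.002]
-> [ 0.475  -0.363   0.0447] shift [ 0.1091  0.0004 -0.0024] turn [-0.031  0.021  0.002]
```

Emit:
{"api": "carry_out", "payload": {
  "targets": [0.05,0.02,0,-0.001,0,0,0,0.05,0.045,0,-0.001,0,0,0,0.05,0.068,0,-0.001,0,0,0,0.05,0.085,0,-0.001,0,0,0,0.05,0.096,0,-0.001,0,0,0,0.05,0.102,0,-0.001,0,0,0,0.05,0.105,0,-0.001,0,0,0,0.05,0.107,0,-0.001,0,0,0,0.05,0.107,0,-0.001,0,0,0]
}}

```text
clock: 57.15
tcp_pos: [0.4735, -0.3666, 0.0472]
orientation: [-2.219, 0.009, 2.221]
contact_force: [0.5, 0.2, -8.4]
grip_width: 0.0573
```

Emit:
{"api": "carry_out", "payload": {
  "targets": [0.05,0.001,-0.002,0,0,0,0,0.05,0.002,-0.003,0,0,0,0,0.05,0.0028,-0.003,0,0,0,0,0.05,0.0035,-0.003,0,0,0,0,0.05,0.0035,-0.003,0,0,0,0]
}}

```text
clock: 57.78
tcp_pos: [0.4735, -0.3634, 0.0449]
orientation: [-2.219, 0.009, 2.221]
contact_force: [-5.0, 2.5, 6.3]
grip_width: 0.0574
```

Touchdown (+6 N). Release and rise.

Emit:
{"api": "carry_out", "payload": {
  "targets": [0.05,-0.0005,0,0,0,0,0,0.062,0,0,0,0,0,0,0.075,0,0,0,0,0,0,0.085,0,0,0,0,0,0,0.085,0,0,0,0,0,0,0.085,-0.04,0,0,0,0,0,0.085,-0.09,0,0,0,0,0,0.085,-0.15,0,0,0,0,0,0.085,-0.17,0.06,0.02,0,0,0,0.085,-0.18,0.12,0.05,0,0,0,0.085,-0.18,0.17,0.05,0,0,0,0.085,-0.18,0.17,0.05,0,0,0]
}}

```text
clock: 59.28
tcp_pos: [0.4194, -0.538, 0.2251]
orientation: [-2.215, 0.02, 2.22]
contact_force: [0.1, 0.4, -0.0]
grip_width: 0.0848
```

```bash
python3 - <<'E'
from h import *
s=state()
a=r.grab_frame('scene');cv2.imwrite('pics/s17.png',a)
u=cv2.resize(a[140:270,110:270],None,fx=3.5,fy=3.5,interpolation=2);v=cv2.resize(a[300:440,380:500],None,fx=2,fy=2,interpolation=2)
c=np.zeros((u.shape[0],u.shape[1]+v.shape[1],3),np.uint8);c[:,:u.shape[1]]=u;c[:v.shape[0],u.shape[1]:]=v
cv2.imwrite('pics/g17.png',c);print(c.shape)
E
```

```text
t 59.27 tcp [ 0.4194 -0.538   0.2251] jawyaw -90.7 F [ 0.14  0.41 -0.04] w 0.0848 q [ 0.88  0.5  -0.1   1.54  0.06  1.11 -0.81]
(455, 800, 3)
```

View pics/g17.png

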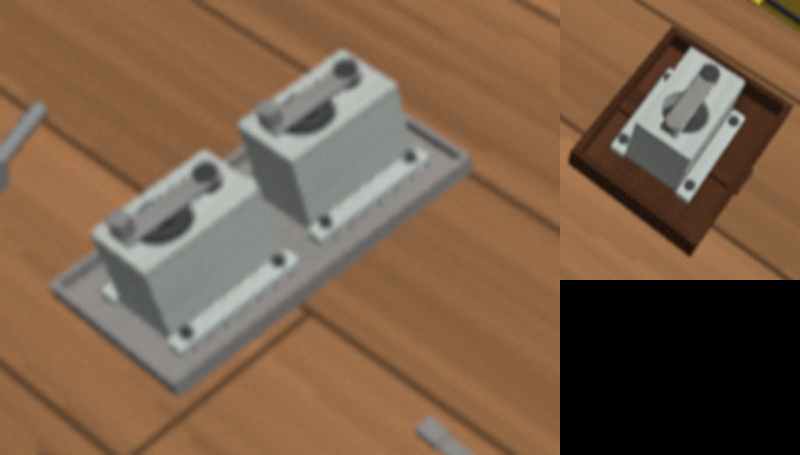

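```bash
python3 - <<'E'
from h import *
f=lambda p:np.array(p)/3.5+[110-.36,140-.36]
an=lambda d:np.degrees(np.arctan2(d[1],d[0])).round(1)
for n,p,k,h1,h2 in(('R',(207,174),(121,223),(186,331),(279,260)),('M',(346,69),(268,107),(324,221),(410,157))):
    P=onz('scene',f(p),.093)[0];K=onz('scene',f(k),.107)[0];H=onz('scene',[f(h1),f(h2)],.015)
    print(n,an(K-P),np.linalg.norm(K-P),an(H[0]-H[1]))
E
```

```text
R 2.9 0.0712870035926852 -0.7
M -0.6 0.06894002615147829 -1.4
```

```bash
python3 -c "
from bench import r
print(r.hand_in())"
```

```text
the job is handed in; nothing more can be done
None
```

I re-bushed the two heads whose keepers swing and set them in the stock tray. The third head's keeper is seized, so it went into the repair box unchanged. The job was handed in at about 59 s on the robot clock.

- **Right and middle heads (free):** the keepers moved with almost no force and the heads stayed put. Each bush was pressed until the force rose from about 5–6 N to about 27 N, with its top about 2 mm above the face. I then closed the keepers and set both heads down in the tray.
- **Left head (seized):** its knob pushed back with about 4.4 N and the whole head shifted slightly.
- **Final check:** the last picture shows all three heads upright in their places, the bushes flush and the keepers closed. One bush is left over.

**What disagreed:**
- **Keeper angles:** in the last picture they measured 0.8° (middle) and 3.6° (right) off the heads' axes. By my estimate, reading points off the pictures is good to about 1.5° each.
- **Middle keeper's stop:** I felt it less sharply (2 N) than the right one's (3.3 N).
- **Middle head's shift:** it had moved about 6 mm around the time I flexed the left head. I measured it again before grasping it.

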